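# Strip and cover the vacuum line's liquid trap for washdown

### The arm

A 6-joint arm with a two-finger parallel gripper is mounted at the origin on a cart in front of the work surface, level with it; the furniture and walls round the work are solid. World frame = base frame: x ahead of the robot, y to its left, z up, the work surface at z = 0. Lengths are in m, angles in rad, forces in N, time in s.
With the tool pointing down it reaches from about 0.25 to 0.725 m from the base axis. Payload 4 kg.
Tool frame: the origin (TCP) lies midway between the tips of the shut fingers; the grasp point (between the pads) lies 19 mm behind it; y points along the fingers, z is the direction in which the jaws open and shut, and the axes are right-handed (so a half turn about y gives the same grasp; the last joint's range is limited). The gripper opens to 85 mm and grips with 20 to 120 N. Pads are 22 mm wide; open, the fingers measure 114 mm over their backs; the gripper's body (76 mm by 85 mm) begins 54 mm behind the grasp point. The pads swing forward as they close: fully open they stand 13 mm farther back than shut.
Start: joints at [-1.316, 0.241, 0.005, 1.335, 0, 1.571], TCP at [0.126, -0.484, 0.202] pointing down, gripper open.
Joint ranges: [-2.72, 2.72], [-1.05, 1.87], [-1.09, 1.28], [-1.99, 2.15], [-1.42, 1.44], [-3.14, 3.14]. Speed limits (rad/s): [2.79, 2.79, 3.14, 3.14, 3.14, 3.14].

### API

Orientations are given as a unit quaternion [x, y, z, w].
In Python, from workcell import bot gives the robot as it stands. The module is installed in compiled form; this text tells all that it offers.
- The arm moves only by the shell command python3 -m handwheel 'ROWS' [OPENING]. ROWS is JSON, a list of rows, each a list of 6 numbers: the shift along the tool's x, y, z in units of 25 mm (1.0 is 25 mm), then the turn, a rotation vector about the tool's x, y, z in units of 10 degrees (1.0 is 10 degrees). A call has exactly 5 rows; each row is the pose to reach, as a shift and turn from the pose commanded when the call began, along the tool's axes at that moment; what a row does not reach only later rows make up. A row lasts 1/8 s, in which the tool goes at most 62.5 mm and 10.7 degrees, less where a joint would pass 70% of its speed; a pose out of reach is approached as far as the arm can. A call with a gripper value outside its range is refused whole. OPENING is the gripper command: -1 is shut, 1 is fully open, values between are in proportion, set as the call begins (- or left out, the last holds). The fingers move at their own pace and stop on an object; the grip force is fixed at half the most. Time passes only in rows, so rows that repeat a pose let the fingers close, or fill a call up. It gives the time, the measured TCP pose, the force and the opening at its end, in the units of the state.
- bot.get_obs(): the state, without advancing time (a new reading comes with each control period).
- bot.camera(name): name is "scene" or "side" or "wrist"; returns a dict with "color" (420x560x3 uint8, red, green, blue), "fx", "fy", "cx", "cy" (pixels), "rvec" (rotation vector, rad) and "tvec" (3), from world to camera coordinates, as OpenCV has them. Camera axes: x right, y down, z forward; pixel columns grow to the right and rows downward; lengths in m; the calibration is good to about 2 mm. A picture is of the moment at which its call begins. There is no depth.
- bot.job_done(): hands the job in, once; it reports no verdict.
The state is a dict: "clock": time; "joint_pos": joint angles; "joint_vel": joint speeds; "tau": joint torques, N m; "eef_pos": TCP position; "tool_rot": TCP orientation; "ft_force": force on the tool from outside, world axes, zero at the start; "ft_torque": the same for the moment, N m; "grip_width": finger opening in m.
Only numpy, scipy, OpenCV 4.12 (cv2) and the standard library are available. Lean on these libraries where they do the work, as an engineer would, in place of code of your own. Each camera call takes 0.05 s, during which the arm holds its last target.

### The job

Get the vacuum line's liquid trap ready for washdown: hold the blue collet ring of its push-fit port pressed down while you draw the elbowed suction pipe out, and put the pipe in the steel wash bowl. Then set the domed cover down over the wing nut and centre stud so that it sits flat on the trap over the open port, and spin the wing nut clockwise until it is snug on the cover. Leave the other things on the table where they are.

Things in the scene. Friction and masses are not known exactly. Their poses are not given: they have to be found in the camera images.
- trap: liquid trap: round steel pot, 160 mm across its rim, fixed on the table, flat deck 60 mm above the table. Origin: centre of its underside, z up; -x points from its centre to the push-fit port (axis 44 mm from the centre). An 8 mm threaded stud with a black wing nut stands at its centre, tip 119 mm above the table
- seat (a point): centre of the trap's deck, at the foot of the stud; the cover's underside centre comes here when seated
- collet_top (a point): centre of the top face of the blue collet ring, moving with it. The flange is 42 mm across, 5 mm thick; the 15 mm pipe passes through its 18 mm hole. At rest its top is 82 mm above the table (22 mm above the deck). Fingertips held about 20 to 30 mm apart on either side of the pipe land on the flange
- collet (a joint): how far the collet ring is pressed down (m): 0 up, 0.008 fully down; its spring takes 2.4 N to start, 9 N fully down. Four inner jaws sit in a groove of the pipe's stem and block it; they free it at more than 5 mm of press. Once the pipe has risen 3 mm with the ring down, they can no longer catch it, and the ring may come up along with the pipe
- pipe: rigid suction pipe: steel, 15 mm thick, an L, 90 g. Origin: centre of the lower end of its upright stem, z up the stem; the other leg runs level along -x, centre line 68 mm above the origin, end 100 mm out, bend radius 16 mm. At the start the stem's lower 42 mm is in the port and its top stands 34 mm above the collet ring; the leg points roughly away from the stud
- pipe_grip (a point): point on the stem's axis 54 mm above its lower end, 12 mm above the collet ring at the start; pinch the stem here with a finger on either side of the plane of the L, which the fingers can do while their tips stand on the collet ring
- pipe_middle (a point): point in the crook of the L, about the pipe's middle (30 mm from the stem's axis, 54 mm above its lower end)
- cover: domed steel lid, 148 mm across, skirt 3.5 mm thick, 220 g, right way up on the table. Origin: centre of its underside (the skirt's rim), z up. Its top plate, 28 mm above the underside, has a central oblong opening 66 mm long along the cover's y and 16 mm wide along its x; the wing nut passes through when its wings lie along the opening (either way round)
- grip_front (a point): middle of the black upright grip on the cover's top at the cover's x = -58 mm, which is 10 mm thick along x, 44 mm long along y, and stands from 30 to 56 mm above the underside; the point is 8 mm below its top
- grip_rear (a point): middle of the other black grip on the cover, at its x = +58 mm, which is 10 mm thick along x, 44 mm long along y, and stands from 30 to 56 mm above the underside; the point is 8 mm below its top
- wing_grip (a point): point on the stud's axis in the wing nut's wings, 8 mm below their top; its y axis runs along the wings, z up. The wings are a bar 56 mm long, 9 mm thick, 20 mm tall; their underside is 92 mm above the table at the start, with a 13 mm hub below it that reaches 10 mm down
- wing_nut (a joint): turn of the wing nut (rad), growing clockwise seen from above; about 0 at the start, when the wings lie along the trap's y. It stays where left, sinks 2 mm per radian and meets the seated cover's plate at about 2.2 rad (stop at 2.6). Pinch the wings across their 9 mm; 48 mm are free on either side of them, up to the cover's grips
- wash_bowl: the steel wash bowl, 288 mm across its rim, 116 mm high, flat floor 120 mm across. Origin: centre of its underside; z up
- red_cap_jar: bystander: white jar with a red cap, 72 mm across, 121 mm high. Origin: centre of its underside
- probe_thermometer: bystander: white probe thermometer lying flat, 161 mm long. Origin: centre of its underside
- date_stamp: bystander: hand stamp with a red knob, 87 mm high. Origin: centre of its underside

How it is judged:
By the outcome, as a careful person would: the job done as asked, in the order asked, and still so for the second after the job is handed in, with the robot touching nothing.
It also fails if it takes over 72 s, if anything falls off the work surface, if the arm or the gripper's body presses on something with over 40 N, if the wrist force passes 120 N, or if a joint passes its speed limit or range.

## Working session

There is one attempt and no reset: what is moved stays moved. The work goes in short steps, Python scripts to look and compute and a shell command to move; the robot and the scene stay as the last step left them, time stands still between calls to the robot, and variables do not carry over. Pictures are saved under pics/ and viewed, and the job is handed in when it is done.

```bash
ls; mkdir -p pics
cat > h.py <<'E'
import numpy as np,cv2
from workcell import bot
from scipy.spatial.transform import Rotation as R
def snap(n,f,crop=None,s=1):
    c=bot.camera(n); im=c['color'][:,:,::-1]
    np.savez('pics/'+f+'.npz',**{k:c[k] for k in c})
    if crop: x0,y0,x1,y1=crop; im=im[y0:y1,x0:x1]
    if s!=1: im=cv2.resize(im,None,fx=s,fy=s,interpolation=cv2.INTER_CUBIC)
    cv2.imwrite('pics/'+f+'.png',im)
def cam(f):
    c=np.load('pics/'+f+'.npz'); return c
def ray(c,u,v):
    Rm=R.from_rotvec(np.ravel(c['rvec'])).as_matrix(); t=np.ravel(c['tvec'])
    d=Rm.T@np.array([(u-c['cx'])/c['fx'],(v-c['cy'])/c['fy'],1]); return -Rm.T@t,d
def atz(c,u,v,z):
    o,d=ray(c,u,v); return o+d*(z-o[2])/d[2]
def proj(c,P):
    K=np.array([[c['fx'],0,c['cx']],[0,c['fy'],c['cy']],[0,0,1.]])
    return cv2.projectPoints(np.array(P,float).reshape(-1,3),np.ravel(c['rvec']),np.ravel(c['tvec']),K,None)[0][:,0]
def tri(*a):
    A=np.zeros((3,3));b=np.zeros(3)
    for c,u,v in a:
        o,d=ray(c,u,v); d/=np.linalg.norm(d);M=np.eye(3)-np.outer(d,d);A+=M;b+=M@o
    return np.linalg.solve(A,b)
def obs():
    o=bot.get_obs(); 
    for k in o: print(k,np.round(o[k],4))
    return o
def move(goal,yaw_axis=None,q=None):
    """units of shift (tool axes) and turn from the current measured pose"""
    o=bot.get_obs(); Rt=R.from_quat(o['tool_rot'])
    d=Rt.inv().apply(np.array(goal)-o['eef_pos'])/0.025
    r=(np.zeros(3) if q is None else (Rt.inv()*q).as_rotvec(degrees=True)/10)
    print('shift',np.round(d,3),'turn',np.round(r,3))
E
python3 - <<'E'
from h import *
for n in('scene','side','wrist'): snap(n,n+'0')
o=obs(); print(R.from_quat(o['tool_rot']).as_matrix().round(3))
E
```

```text
pics
clock 0.15
joint_pos [-1.316   0.2413  0.0041  1.3352  0.      1.5708]
joint_vel [ 0.0008 -0.0021  0.0018 -0.0003  0.0007  0.0029]
tau [ 0.00000e+00 -3.72634e+01  2.52639e+01  1.23000e-02 -0.00000e+00
 -0.00000e+00]
eef_pos [ 0.1259 -0.4833  0.2012]
tool_rot [-0.0899  0.702  -0.7008  0.0898]
ft_force [-0.4076 -0.3334 -0.0969]
ft_torque [ 0.0379 -0.0414  0.066 ]
grip_width 0.0854
[[-0.968 -0.     0.252]
 [-0.252  0.002 -0.968]
 [-0.    -1.    -0.002]]
```

View pics/scene0.png

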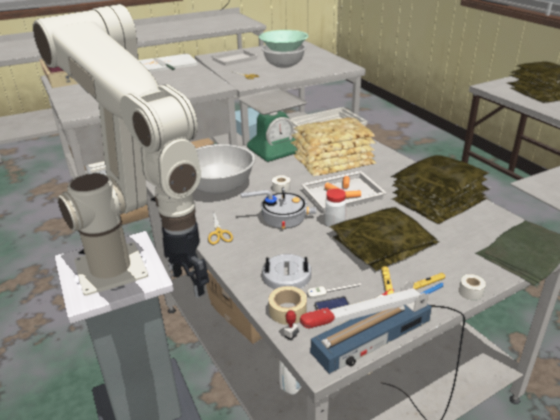

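View pics/side0.png

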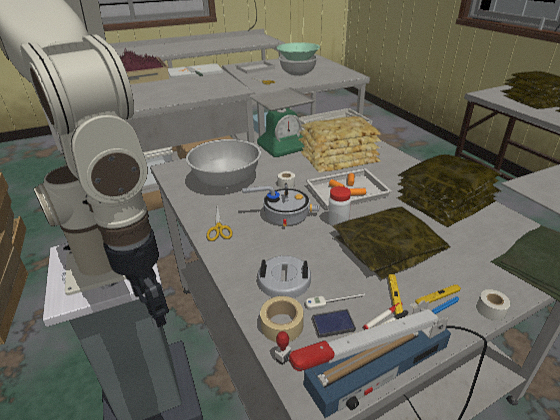

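View pics/wrist0.png

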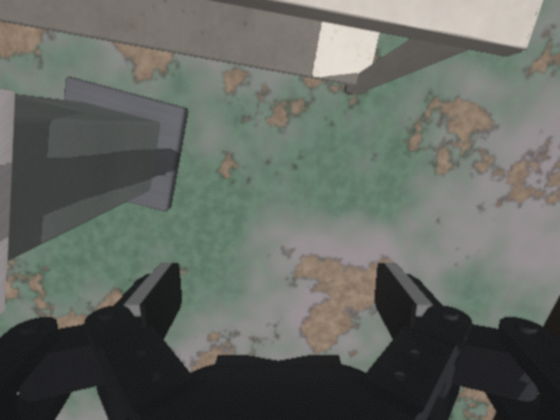

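The scene view shows the bowl at (222,170), trap at (283,208) and cover at (287,271). The side view shows the same at (222,162), (287,205) and (284,274). I'll enlarge these.

Run:
```python
import cv2
for n,b in(('scene',(220,170,350,300)),('side',(220,165,350,305))):
    im=cv2.imread(f'pics/{n}0.png'); x0,y0,x1,y1=b
    cv2.imwrite(f'pics/{n}0t.png',cv2.resize(im[y0:y0+70,x0:x1],None,fx=6,fy=6,interpolation=cv2.INTER_CUBIC))
    cv2.imwrite(f'pics/{n}0c.png',cv2.resize(im[y1-65:y1,x0:x1],None,fx=6,fy=6,interpolation=cv2.INTER_CUBIC))
```

```text
(no output)
```

View pics/scene0t.png

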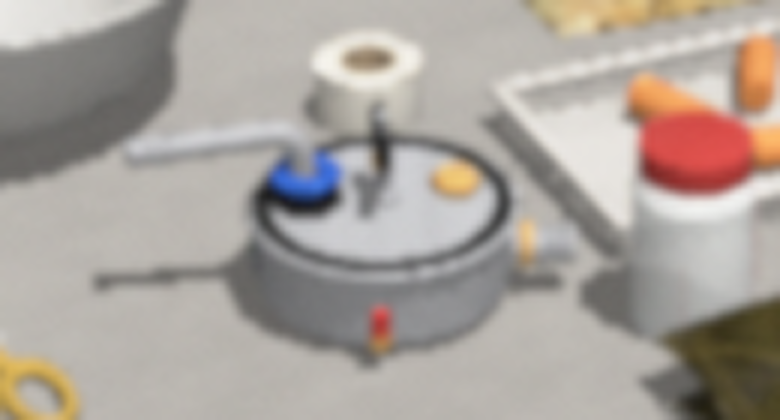

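View pics/side0t.png

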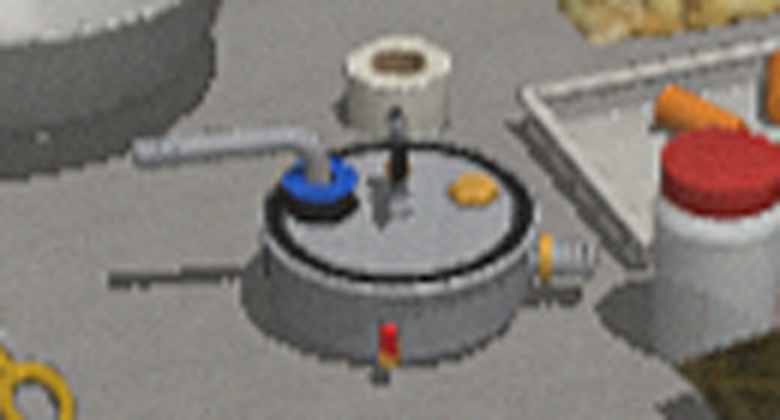

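View pics/side0c.png

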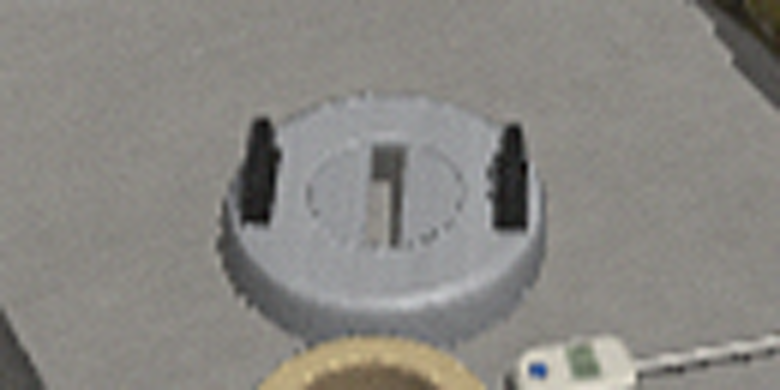

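View pics/scene0c.png

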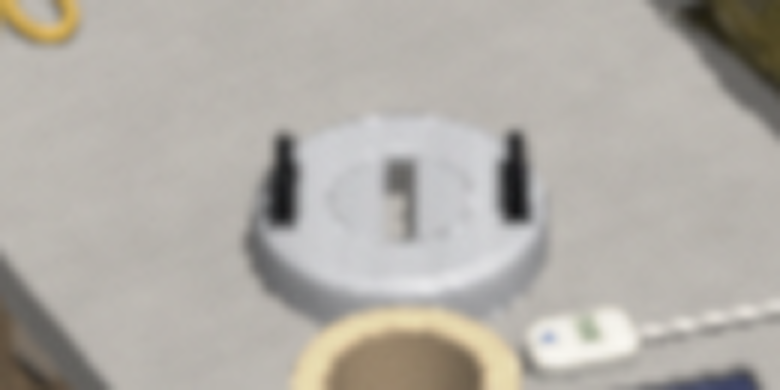

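Run:
```python
from h import *
s=cam('scene0');d=cam('side0')
def S(x,y,oy): return (220+(x+.5)/6-.5,oy+(y+.5)/6-.5)
def show(n,a,b,z):
    print(n,'tri',tri((s,*a),(d,*b)).round(4),'sc',atz(s,*a,z).round(4),'si',atz(d,*b,z).round(4))
show('tip',S(378,108,170),S(396,112,165),.119)
show('collet',S(303,175,170),S(318,182,165),.082)
show('pipeend',S(135,150,170),S(148,153,165),.108)
show('rimc',S(383,203,170),S(401,213,165),.06)
show('slot',S(401,198,235),S(388,195,240),.028)
show('gL',S(284,180,235),S(262,170,240),.043)
show('gR',S(516,178,235),S(512,178,240),.043)
show('bowl',(222,165),(222,157),.116)
for c in(s,d): print(ray(c,0,0)[0])
```

```text
tip tri [0.6075 0.0139 0.1175] sc [0.6053 0.0082 0.119 ] si [0.6074 0.0148 0.119 ]
collet tri [0.5602 0.0169 0.0836] sc [0.561  0.0178 0.082 ] si [0.5614 0.0207 0.082 ]
pipeend tri [0.4772 0.0653 0.0982] sc [0.471  0.0488 0.108 ] si [0.4728 0.0503 0.108 ]
rimc tri [0.6071 0.0089 0.055 ] sc [6.034e-01 6.000e-04 6.000e-02] si [0.604  0.0027 0.06  ]
slot tri [ 0.4707 -0.2819  0.0238] sc [ 0.4686 -0.2872  0.028 ] si [ 0.4686 -0.2855  0.028 ]
gL tri [ 0.4207 -0.2506  0.0322] sc [ 0.4154 -0.2641  0.043 ] si [ 0.4167 -0.2609  0.043 ]
gR tri [ 0.5244 -0.3031  0.0313] sc [ 0.5178 -0.317   0.043 ] si [ 0.5182 -0.3137  0.043 ]
bowl tri [0.4103 0.0492 0.2398] sc [0.485  0.2744 0.116 ] si [0.4709 0.306  0.116 ]
[-0.07483299 -1.39750513  1.00599183]
[ 0.16260298 -1.01634261  0.77344551]
```

Run:
```python
from h import *
w=cam('wrist0');o=bot.get_obs();Rt=R.from_quat(o['tool_rot'])
p,d=ray(w,280,210);print('cam in tool',Rt.inv().apply(p-o['eef_pos']).round(4),'dir',Rt.inv().apply(d).round(3),w['fx'])
y=np.radians(71);z=np.array([np.cos(y),np.sin(y),0]);yy=np.array([0,0,-1.]);x=np.cross(yy,z)
print(x);move([.56,.0,.32],q=R.from_matrix(np.c_[x,yy,z]))
```

```text
cam in tool [-0.0653 -0.1737 -0.0003] dir [0.253 0.967 0.008] 323.60402509391093
[ 0.94551858 -0.32556815  0.        ]
shift [-21.677  -4.728 -14.34 ] turn [ 4.000e-03 -1.464e+01 -1.200e-02]
```

```bash
python3 -m handwheel '[[-2,-2,-1.4,0,-1,0],[-4,-4,-2.8,0,-2,0],[-6,-4.7,-4.2,0,-3,0],[-8,-4.7,-5.6,0,-4,0],[-10,-4.7,-7,0,-5,0]]' 1
python3 - <<'E'
from h import *
y=np.radians(71);z=np.array([np.cos(y),np.sin(y),0]);yy=np.array([0,0,-1.]);x=np.cross(yy,z)
move([.56,.0,.32],q=R.from_matrix(np.c_[x,yy,z]))
E
```

```text
clock: 0.78
eef_pos: [0.3075, -0.2708, 0.3189]
tool_rot: [0.379, -0.596, 0.597, -0.38]
ft_force: [0.9, -0.4, -0.2]
grip_width: 0.0855
shift [-14.096  -0.041   4.548] turn [-6.000e-03 -9.612e+00  1.100e-02]
```

```bash
python3 -m handwheel '[[-2.2,0,0.7,0,-1,0],[-4.4,0,1.4,0,-2,0],[-6.6,0,2.1,0,-3,0],[-8.8,0,2.8,0,-4,0],[-11,0,3.5,0,-5,0]]' 1
python3 - <<'E'
from h import *
y=np.radians(71);z=np.array([np.cos(y),np.sin(y),0]);yy=np.array([0,0,-1.]);x=np.cross(yy,z)
move([.56,.0,.32],q=R.from_matrix(np.c_[x,yy,z]))
E
```

```text
clock: 1.4
eef_pos: [0.5043, -0.0596, 0.3179]
tool_rot: [0.596, -0.38, 0.38, -0.596]
ft_force: [0.4, -1.2, 0.2]
grip_width: 0.0855
shift [-1.22  -0.084  3.026] turn [ 2.000e-03 -4.605e+00 -0.000e+00]
```

```bash
python3 -m handwheel '[[-0.5,0,1,0,-1,0],[-1,0,2,0,-2,0],[-1.2,0,3,0,-3,0],[-1.2,0,3,0,-4,0],[-1.2,0,3,0,-4.6,0]]' -0.2
python3 - <<'E'
from h import *
snap('wrist','w1'); snap('side','s1')
o=obs()
E
```

```text
clock: 2.02
eef_pos: [0.5591, -0.0022, 0.3173]
tool_rot: [0.697, -0.118, 0.117, -0.697]
ft_force: [0.1, -0.4, 0.6]
grip_width: 0.0341
clock 2.125
joint_pos [-0.0046  0.354   0.4577  1.6757 -0.      0.334 ]
joint_vel [-0.0047 -0.0068 -0.0029  0.0005 -0.0019  0.0614]
tau [ 9.42000e-02 -4.29592e+01  2.56892e+01  4.30000e-03  3.10000e-03
 -3.79300e-01]
eef_pos [ 0.5589 -0.0026  0.3176]
tool_rot [ 0.6971 -0.1195  0.1187 -0.6969]
ft_force [ 0.8807 -0.6307  0.5718]
ft_torque [-0.0324 -0.0026 -0.0352]
grip_width 0.0342
```

View pics/w1.png

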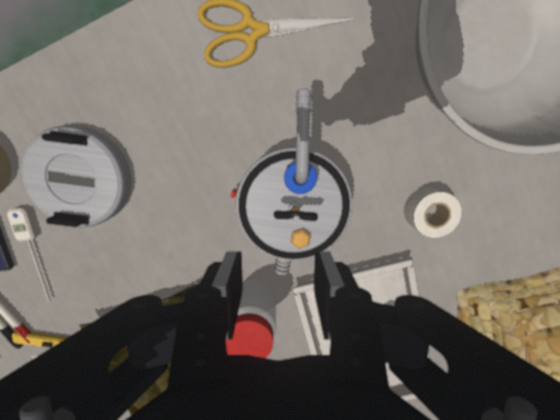

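The wrist view shows the trap centre near (295,203), collet (301,178), pipe end (304,95), wing nut (296,214), cover (75,178) with slot along image-horizontal, and the bowl top right. I'll enlarge for detail.

Run:
```python
import cv2
im=cv2.imread('pics/w1.png')
cv2.imwrite('pics/w1t.png',cv2.resize(im[80:270,225:365],None,fx=4,fy=4,interpolation=cv2.INTER_CUBIC)[:600*2][:760,:][::1][:600])
cv2.imwrite('pics/w1c.png',cv2.resize(im[115:240,10:140],None,fx=4.8,fy=4.8,interpolation=cv2.INTER_CUBIC)[:600])
```

```text
(no output)
```

View pics/w1t.png

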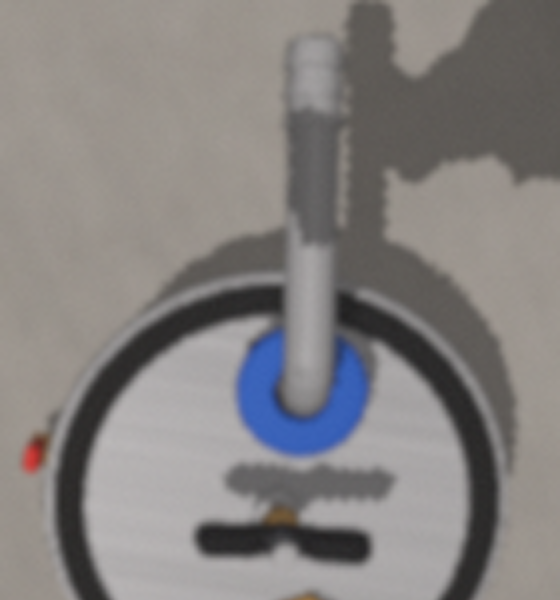

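View pics/w1c.png

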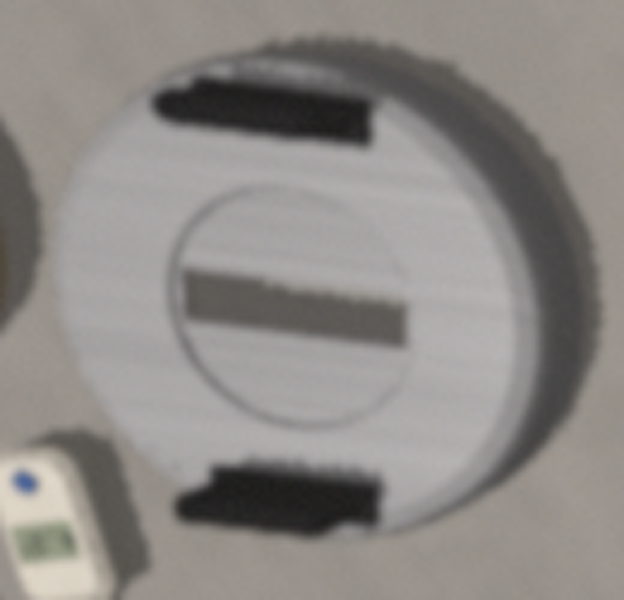

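Run:
```python
from h import *
w=cam('w1')
def T(x,y): return (225+(x+.5)/4-.5,80+(y+.5)/4-.5)
def C(x,y): return (10+(x+.5)/4.8-.5,115+(y+.5)/4.8-.5)
yaw=lambda v:np.degrees(np.arctan2(v[1],v[0])).round(2)
P=lambda n,p:print(n,p.round(4))
col=atz(w,*T(302,390),.082);P('collet',col)
a=atz(w,*T(196,540),.112);b=atz(w,*T(371,547),.112);P('wing mid',(a+b)/2);print('wing yaw',yaw(a-b),np.linalg.norm(a-b))
tip=atz(w,*T(284,552),.119);P('tip',tip)
e=atz(w,*T(314,60),.108);f=atz(w,*T(308,350),.108);P('leg end',e);P('legf',f);print('leg yaw',yaw(e-f))
m=(a+b)/2; print('trap -x yaw',yaw(col-m),np.linalg.norm((col-m)[:2]))
cs=[atz(w,*C(*q),.029) for q in((182,270),(408,302),(404,347),(185,320))]
c=sum(cs)/4;P('slot',c);print('slot yaw',yaw(cs[1]-cs[0]),yaw(cs[2]-cs[3]),np.linalg.norm(cs[1]-cs[0]))
# bowl rim
g=[atz(w,*q,.116) for q in((420,60),(470,130),(545,152),(432,95))]
A=np.array([[2*p[0],2*p[1],1] for p in g]);bb=np.array([p[0]**2+p[1]**2 for p in g]);s=np.linalg.lstsq(A,bb,rcond=None)[0]
print('bowl',s[:2],np.sqrt(s[2]+s[0]**2+s[1]**2))
# check in other views
d=cam('side0');s0=cam('scene0')
print(proj(d,[col,m,c,[*s[:2],.116]]).round(1),proj(s0,[col,m,c,[*s[:2],.116]]).round(1))
```

```text
collet [0.5646 0.0249 0.082 ]
wing mid [0.6023 0.0046 0.112 ]
wing yaw -111.5 0.05327264142360951
tip [0.6029 0.0042 0.119 ]
leg end [0.4733 0.0566 0.108 ]
legf [0.5495 0.03   0.108 ]
leg yaw 160.76
trap -x yaw 151.72 0.04285714811338958
slot [ 0.4681 -0.2869  0.029 ]
slot yaw 62.59 63.62 0.06672246048341922
bowl [0.46951292 0.34206868] 0.15947141453193725
[[273.  194.1]
 [285.5 186.8]
 [284.3 272.2]
 [219.1 153.3]] [[270.1 197.6]
 [282.3 190. ]
 [286.2 267.3]
 [211.9 158.8]]
```

```bash
cat >> h.py <<'E'
def Q(y):
    y=np.radians(y);z=np.array([np.cos(y),np.sin(y),0]);yy=np.array([0,0,-1.]);x=np.cross(yy,z)
    return R.from_matrix(np.c_[x,yy,z])
E
python3 - <<'E'
from h import *
move([.5635,.0235,.15],q=Q(70.8))
w=cam('w1')
g=[atz(w,225+x/4-.5,80+y/4-.5,.06) for x,y in((45,490),(505,490),(275,272),(275,712))]
print(np.round(g,4)); print(sum(g)/4)
E
```

```text
shift [-0.167  6.703  1.046] turn [ 0.002 -0.02  -0.006]
[[ 0.5719 -0.0686  0.06  ]
 [ 0.6234  0.08    0.06  ]
 [ 0.5282  0.0289  0.06  ]
 [ 0.6751 -0.0201  0.06  ]]
[0.59967435 0.0050383  0.06      ]
```

```bash
python3 -m handwheel '[[-0.1,1.5,0.5,0,0,0],[-0.17,3,1.05,0,0,0],[-0.17,4.8,1.05,0,0,0],[-0.17,6.5,1.05,0,0,0],[-0.17,6.7,1.05,0,0,0]]' -0.35
python3 - <<'E'
from h import *
snap('wrist','w2'); snap('side','s2',(220,120,350,250),4)
o=obs()
E
```

```text
clock: 2.75
eef_pos: [0.5607, 0.0233, 0.1472]
tool_rot: [0.697, -0.122, 0.117, -0.696]
ft_force: [0.3, 0.0, 0.1]
grip_width: 0.0277
clock 2.85
joint_pos [0.0414 0.3934 0.0851 1.2633 0.     0.3811]
joint_vel [ 0.001  -0.0263  0.0503  0.007  -0.0019 -0.0048]
tau [ 3.49000e-02 -4.26121e+01  2.36028e+01 -5.62000e-02  1.50000e-03
  7.60000e-03]
eef_pos [0.5636 0.0234 0.1509]
tool_rot [ 0.697  -0.1198  0.1193 -0.6969]
ft_force [-0.2097 -0.5843  0.3591]
ft_torque [-0.0341 -0.0034  0.0368]
grip_width 0.0278
```

View pics/w2.png

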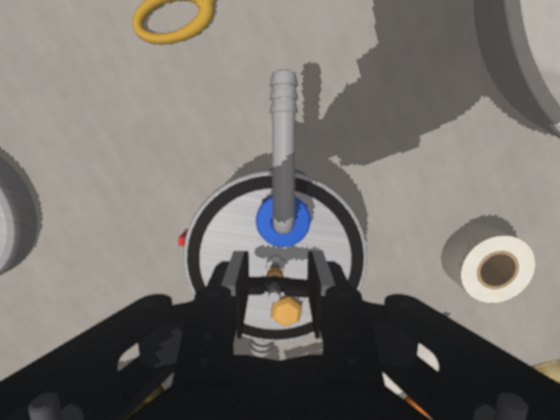

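View pics/s2.png

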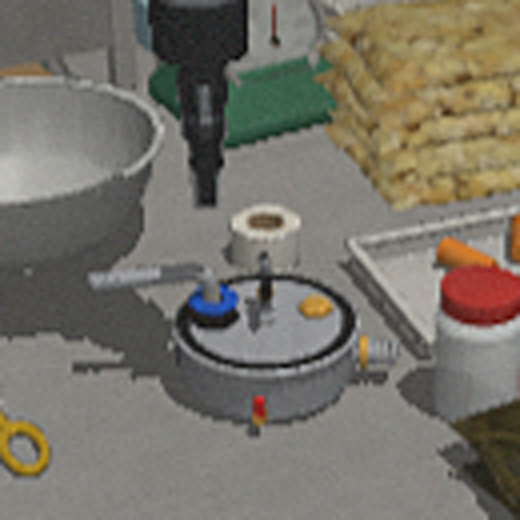

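Run:
```python
from h import *
w=cam('w2');im=w['color'].astype(int)
m=(im[:,:,2]>120)&(im[:,:,2]-im[:,:,0]>70)
v,u=np.nonzero(m);k=(u>240)&(u<330)&(v>180)&(v<260);u,v=u[k],v[k];print(u.min(),u.max(),v.min(),v.max())
(cx,cy),r=cv2.minEnclosingCircle(np.c_[u,v].astype(np.float32));print(cx,cy,r)
print('col',atz(w,cx,cy,.082),'bybounds',atz(w,(u.min()+u.max())/2,(v.min()+v.max())/2,.082))
e=atz(w,283.5,75,.108);f=atz(w,284,190,.108);print('leg',e,f,np.degrees(np.arctan2(*(e-f)[1::-1])))
for p,q in((240,316),): pass
wm=atz(w,276,287,.112);print('wing',wm)
s=cam('s2');print((proj(s,[[.5646,.0249,.082],[.5636,.0234,.1509]])-[220,120])*4)
```

```text
256 309 197 246
282.6836853027344 220.2346954345703 26.832012176513672
col [0.56462825 0.02509594 0.082     ] bybounds [0.56553857 0.0246274  0.082     ]
leg [0.4701883  0.05838562 0.108     ] [0.53790411 0.03509246 0.108     ] 161.01760225053502
wing [0.6015128  0.00680947 0.112     ]
[[211.99041136 296.43051022]
 [208.645456   226.21030801]]
```

Run:
```python
from h import *
move([.5645,.0253,.085],q=Q(71))
```

```text
shift [0.009 2.635 0.086] turn [ 0.002 -0.046 -0.004]
```

```bash
python3 -m handwheel '[[0,0.7,0.08,0,0,0],[0,1.4,0.08,0,0,0],[0,2.1,0.08,0,0,0],[0,2.6,0.08,0,0,0],[0,2.6,0.08,0,0,0]]' -0.4
python3 - <<'E'
from h import *
o=obs();move([.5645,.0253,.073],q=Q(71))
E
```

```text
clock: 3.48
eef_pos: [0.5647, 0.0253, 0.0861]
tool_rot: [-0.697, 0.119, -0.119, 0.697]
ft_force: [0.6, 0.2, 0.2]
grip_width: 0.0256
clock 3.475
joint_pos [ 0.0448  0.4414 -0.0178  1.1113  0.      0.3838]
joint_vel [ 0.0001 -0.0105  0.0165  0.0095 -0.0002 -0.0013]
tau [-1.20000e-03 -4.44590e+01  2.32384e+01 -1.73100e-01 -2.00000e-04
  2.30000e-03]
eef_pos [0.5647 0.0253 0.0861]
tool_rot [-0.6969  0.1192 -0.1194  0.697 ]
ft_force [0.5509 0.1553 0.1749]
ft_torque [ 0.0064 -0.0184 -0.0078]
grip_width 0.0256
shift [-0.008  0.525 -0.003] turn [-0.001 -0.042  0.002]
```

Free so far, with no contact. Now press down.

```bash
python3 -m handwheel '[[0,0.15,0,0,0,0],[0,0.3,0,0,0,0],[0,0.4,0,0,0,0],[0,0.45,0,0,0,0],[0,0.45,0,0,0,0]]'
python3 - <<'E'
from h import *
o=bot.get_obs();print(o['eef_pos'],o['ft_force'])
E
```

```text
clock: 4.1
eef_pos: [0.5643, 0.0253, 0.0743]
tool_rot: [0.697, -0.119, 0.119, -0.697]
ft_force: [0.0, -0.8, 0.3]
grip_width: 0.0256
[0.56434143 0.02534729 0.07433055] [ 0.04610605 -0.77723292  0.34732556]
```

```bash
python3 -m handwheel '[[0,0.1,0,0,0,0],[0,0.2,0,0,0,0],[0,0.25,0,0,0,0],[0,0.25,0,0,0,0],[0,0.25,0,0,0,0]]'
python3 - <<'E'
from h import *
o=bot.get_obs();print(o['eef_pos'],o['ft_force']); snap('side','s3',(240,140,320,220),7)
E
```

```text
clock: 4.72
eef_pos: [0.5645, 0.0254, 0.0682]
tool_rot: [-0.697, 0.119, -0.119, 0.697]
ft_force: [0.5, -0.3, 0.3]
grip_width: 0.0259
[0.56445565 0.02535912 0.0681975 ] [ 0.52242311 -0.2864928   0.29678843]
```

View pics/s3.png

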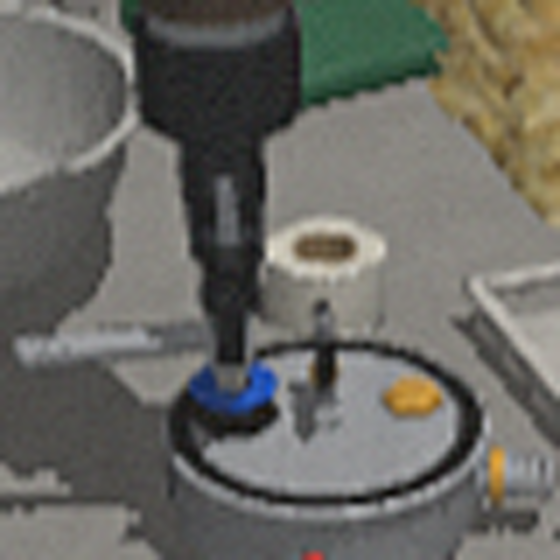

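```bash
python3 -m handwheel '[[0,0.1,0,0,0,0],[0,0.16,0,0,0,0],[0,0.2,0,0,0,0],[0,0.2,0,0,0,0],[0,0.2,0,0,0,0]]'
```

```text
clock: 5.4
eef_pos: [0.5644, 0.0254, 0.0632]
tool_rot: [-0.697, 0.119, -0.119, 0.697]
ft_force: [0.3, 0.1, 0.1]
grip_width: 0.026
```

Run:
```python
from h import *
snap('side','s4',(240,140,320,220),7);snap('wrist','w4')
s=cam('s4');print((proj(s,[bot.get_obs()['eef_pos'],[.5646,.025,.082]])-[240,140])*7)
```

```text
[[231.77725453 411.0021119 ]
 [230.90461325 378.65478931]]
```

View pics/s4.png

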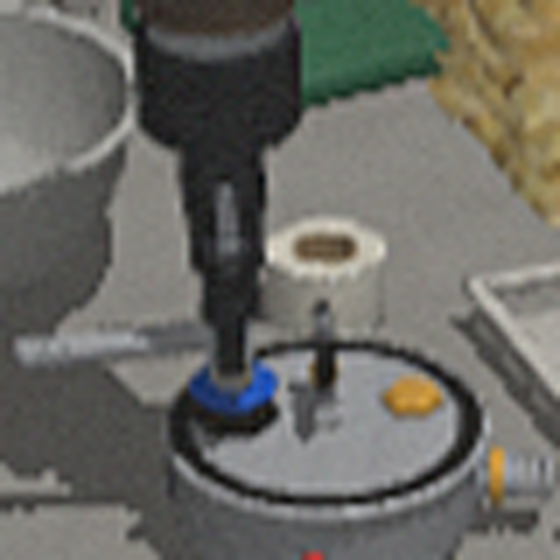

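View pics/w4.png

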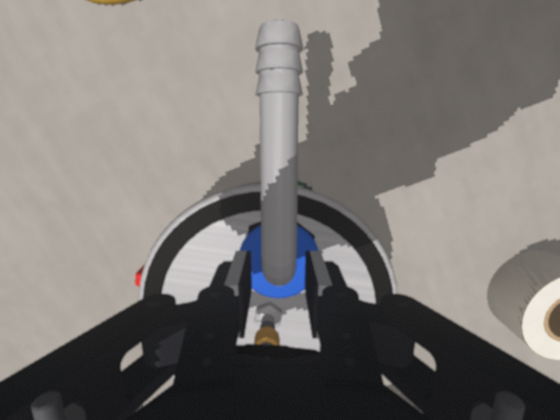

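```bash
python3 -m handwheel '[[0,0.06,0,0,0,0],[0,0.12,0,0,0,0],[0,0.16,0,0,0,0],[0,0.16,0,0,0,0],[0,0.16,0,0,0,0]]'
python3 - <<'E'
from h import *
snap('side','s5',(240,140,320,220),7)
E
```

```text
clock: 6.12
eef_pos: [0.5645, 0.0254, 0.0592]
tool_rot: [-0.697, 0.119, -0.119, 0.697]
ft_force: [-0.1, 0.1, -1.2]
grip_width: 0.026
```

View pics/s5.png

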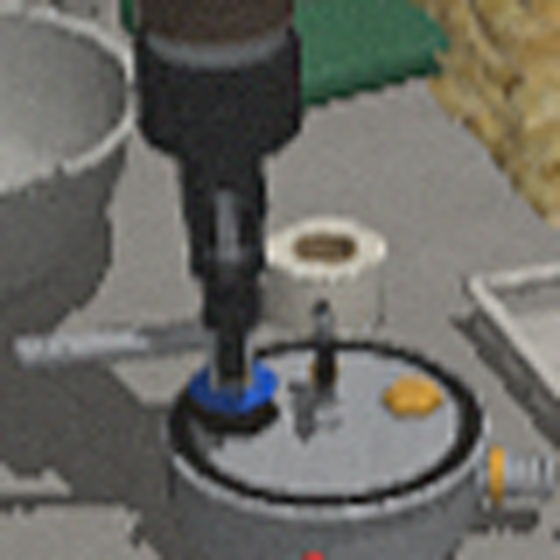

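```bash
python3 -m handwheel '[[0,0.04,0,0,0,0],[0,0.08,0,0,0,0],[0,0.12,0,0,0,0],[0,0.12,0,0,0,0],[0,0.12,0,0,0,0]]'
python3 - <<'E'
from h import *
snap('side','s6',(240,140,320,220),7)
for n in('s4','s5','s6'):
    c=cam(n);im=c['color'].astype(int); m=(im[:,:,2]>110)&(im[:,:,2]-im[:,:,0]>60)
    v,u=np.nonzero(m);k=(u>240)&(u<320)&(v>180)&(v<220);print(n,u[k].min(),u[k].max(),v[k].min(),v[k].max(),v[k].mean())
E
```

```text
clock: 6.8
eef_pos: [0.5644, 0.0254, 0.0562]
tool_rot: [-0.697, 0.119, -0.119, 0.697]
ft_force: [0.5, -0.6, 0.7]
grip_width: 0.0257
s4 270 279 192 198 195.2
s5 271 279 192 198 195.16666666666666
s6 269 279 192 198 195.0
```

View pics/s6.png

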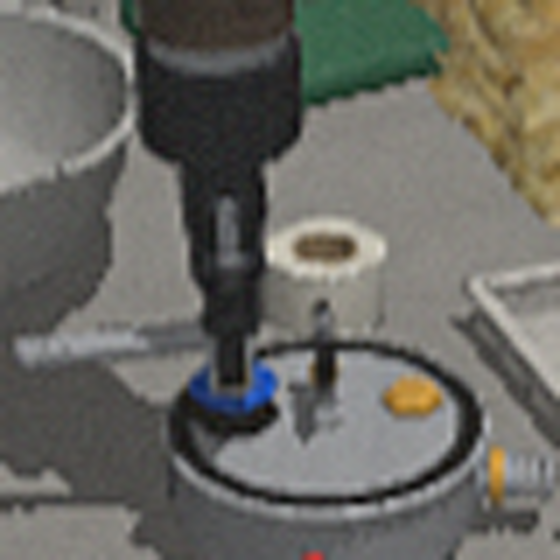

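```bash
python3 -m handwheel '[[0,0.04,0,0,0,0],[0,0.08,0,0,0,0],[0,0.12,0,0,0,0],[0,0.16,0,0,0,0],[0,0.16,0,0,0,0]]'
```

```text
clock: 7.48
eef_pos: [0.5644, 0.0254, 0.0524]
tool_rot: [-0.697, 0.119, -0.119, 0.697]
ft_force: [-0.8, -0.4, 1.9]
grip_width: 0.0257
```

```bash
python3 -m handwheel '[[0,0.06,0,0,0,0],[0,0.12,0,0,0,0],[0,0.12,0,0,0,0],[0,0.12,0,0,0,0],[0,0.12,0,0,0,0]]';  python3 - <<'E'
from h import *
snap('side','s7',(240,140,320,220),7);snap('wrist','w7')
for n in('s4','s5','s6','s7'):
    c=cam(n);im=c['color'].astype(int); m=(im[:,:,2]>110)&(im[:,:,2]-im[:,:,0]>60)
    v,u=np.nonzero(m);k=(u>240)&(u<320)&(v>180)&(v<220);print(n,u[k].min(),u[k].max(),v[k].min(),v[k].max(),v[k].mean())
E
```

```text
clock: 8.1
eef_pos: [0.5644, 0.0254, 0.0493]
tool_rot: [-0.697, 0.119, -0.119, 0.697]
ft_force: [-1.0, -0.1, 4.7]
grip_width: 0.0257
s4 270 279 192 198 195.2
s5 271 279 192 198 195.16666666666666
s6 269 279 192 198 195.0
s7 272 279 192 198 195.57142857142858
```

View pics/s7.png

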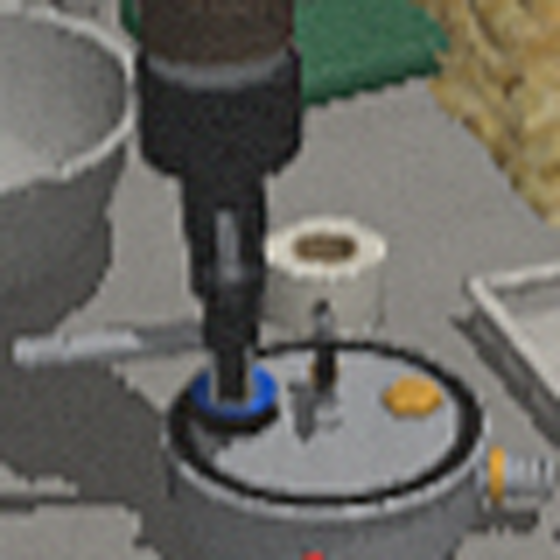

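View pics/w7.png

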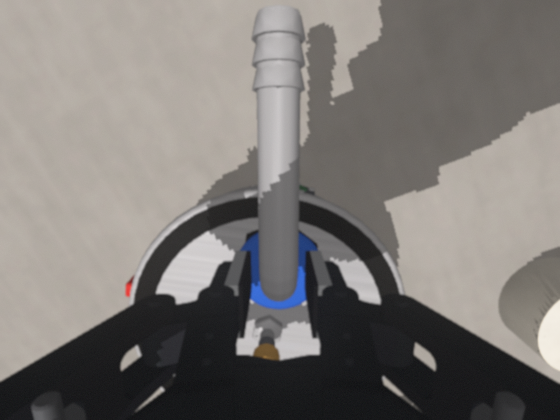

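Run:
```python
from h import *
c=cam('s7')
o,d=ray(c,240+233/7-.5,140+397/7-.5)
for yy in(.005,.01,.0125): print(yy,o+d*(yy-o[1])/d[1])
c=cam('s2');o,d=ray(c,220+206/4-.5,120+206/4-.5)
for yy in(.003,.008,.012): print(yy,o+d*(yy-o[1])/d[1])
```

```text
0.005 [0.55585513 0.005      0.08724462]
0.01 [0.55778031 0.01       0.08388531]
0.0125 [0.55874289 0.0125     0.08220566]
0.003 [0.5525488  0.003      0.18410131]
0.008 [0.55446153 0.008      0.18121051]
0.012 [0.55599172 0.012      0.17889786]
```

```bash
python3 -m handwheel '[[0,0.08,0,0,0,0],[0,0.16,0,0,0,0],[0,0.22,0,0,0,0],[0,0.22,0,0,0,0],[0,0.22,0,0,0,0]]'
```

```text
clock: 8.82
eef_pos: [0.5645, 0.0254, 0.0445]
tool_rot: [-0.697, 0.119, -0.119, 0.697]
ft_force: [-3.5, 0.2, 9.9]
grip_width: 0.0253
```

```bash
python3 -m handwheel '[[0,0,0,0,0,0],[0,0,0,0,0,0],[0,0,0,0,0,0],[0,0,0,0,0,0],[0,0,0,0,0,0]]' -1
python3 - <<'E'
from h import *
snap('side','s8',(240,140,320,220),7);snap('wrist','w8')
obs()
E
```

```text
clock: 9.45
eef_pos: [0.5656, 0.0253, 0.0451]
tool_rot: [-0.697, 0.118, -0.12, 0.697]
ft_force: [-2.5, -0.2, 9.7]
grip_width: 0.0139
clock 9.55
joint_pos [ 4.4900e-02  4.7990e-01 -7.3500e-02  1.0146e+00 -1.0000e-04  3.8350e-01]
joint_vel [-0.0006  0.0001 -0.0011 -0.0002 -0.0007  0.0013]
tau [ 6.38000e-02 -4.02158e+01  2.02724e+01 -9.17500e-01  3.72000e-02
  6.50000e-03]
eef_pos [0.5656 0.0254 0.0451]
tool_rot [-0.6968  0.1182 -0.1201  0.6972]
ft_force [-2.9304 -0.4266  9.9319]
ft_torque [-0.0511  0.4882  0.0268]
grip_width 0.0136
```

View pics/s8.png

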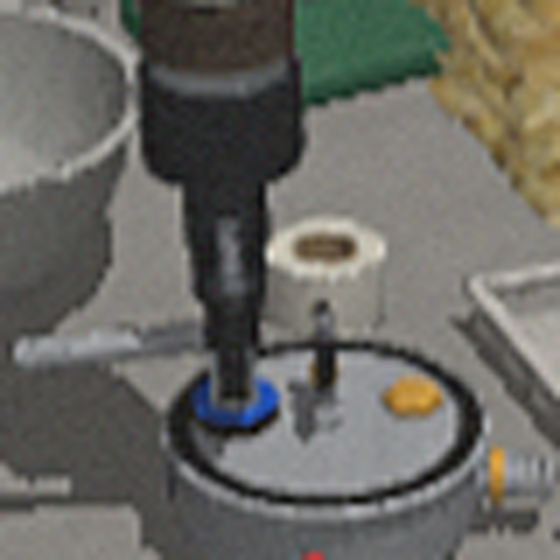

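View pics/w8.png

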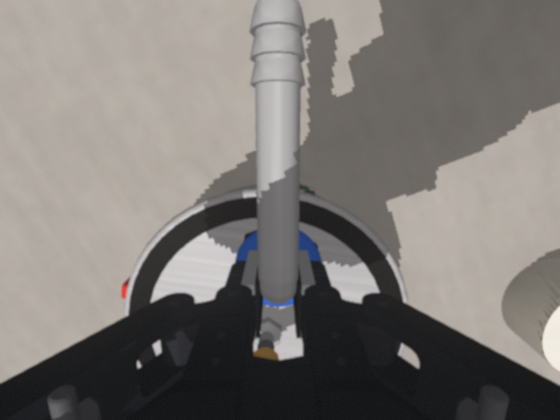

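```bash
python3 -m handwheel '[[0,0,0,0,0,0],[0,0,0,0,0,0],[0.03,0.06,0,0,0,0],[0.03,0.12,0,0,0,0],[0.03,0.12,0,0,0,0]]' -0.5;  python3 -m handwheel '[[0,0,0,0,0,0],[0,0,0,0,0,0],[0,0,0,0,0,0],[0,0,0,0,0,0],[0,0,0,0,0,0]]' -1
```

```text
clock: 10.18
eef_pos: [0.5662, 0.026, 0.0445]
tool_rot: [-0.696, 0.118, -0.12, 0.698]
ft_force: [-8.5, 1.3, 23.5]
grip_width: 0.0215
clock: 10.8
eef_pos: [0.5671, 0.0252, 0.0449]
tool_rot: [-0.697, 0.117, -0.121, 0.697]
ft_force: [-6.3, -0.5, 24.5]
grip_width: 0.0138
```

```bash
python3 -m handwheel '[[0,-0.06,0,0,0,0],[0,-0.12,0,0,0,0],[0,-0.18,0,0,0,0],[0,-0.24,0,0,0,0],[0,-0.3,0,0,0,0]]';  python3 - <<'E'
from h import *
snap('side','s9',(240,140,320,220),7)
print(bot.get_obs()['ft_force'],bot.get_obs()['eef_pos'])
E
```

```text
clock: 11.42
eef_pos: [0.5667, 0.0252, 0.0488]
tool_rot: [-0.697, 0.118, -0.12, 0.697]
ft_force: [2.0, -0.2, 1.4]
grip_width: 0.0138
[ 0.95111906 -0.09860173  3.79846017] [0.56663295 0.02515637 0.04873743]
```

View pics/s9.png

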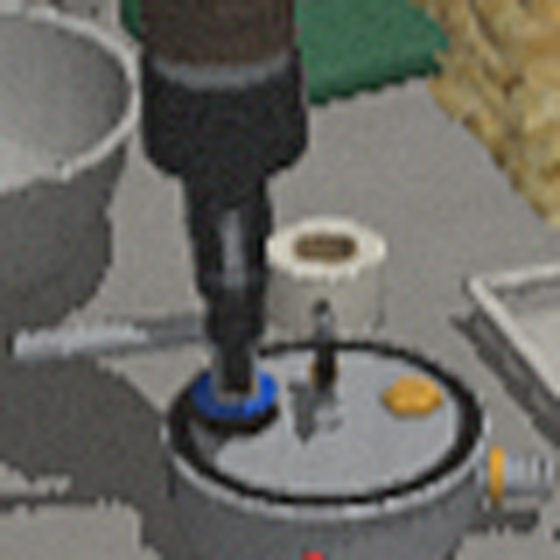

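```bash
python3 -m handwheel '[[0,-0.15,0,0,0,0],[0,-0.35,0,0,0,0],[0,-0.6,0,0,0,0],[0,-0.9,0,0,0,0],[0,-1.2,0,0,0,0]]';  python3 - <<'E'
from h import *
snap('side','s10',(220,120,340,220),6)
print(bot.get_obs()['ft_force'],bot.get_obs()['eef_pos'])
E
```

```text
clock: 12.1
eef_pos: [0.5647, 0.0251, 0.0781]
tool_rot: [0.697, -0.12, 0.119, -0.697]
ft_force: [0.9, 1.0, -1.9]
grip_width: 0.0135
[0.28046619 0.26216646 1.07180857] [0.56511933 0.02511814 0.07937706]
```

View pics/s10.png

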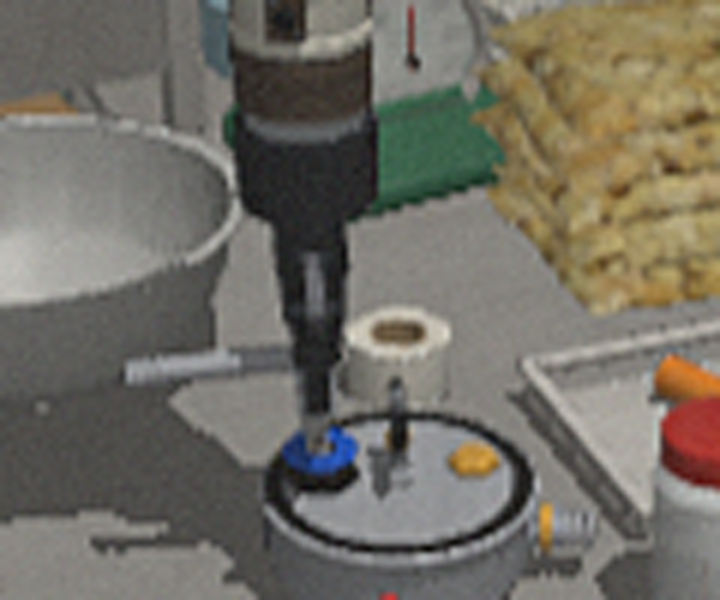

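```bash
python3 -m handwheel '[[0,-0.8,0,0,0,0],[0,-1.6,0,0,0,0],[0,-2.4,0,0,0,0],[0,-3.2,0,0,0,0],[0,-4,0,0,0,0]]';  python3 - <<'E'
from h import *
snap('side','s11',(150,100,350,230),4); snap('wrist','w11')
print(bot.get_obs()['ft_force'],bot.get_obs()['eef_pos'])
E
```

```text
clock: 12.78
eef_pos: [0.5638, 0.025, 0.1787]
tool_rot: [0.697, -0.12, 0.118, -0.697]
ft_force: [0.6, 0.5, -0.7]
grip_width: 0.0136
[-0.50133334  0.23723717 -1.62542155] [0.56577767 0.02511115 0.18056644]
```

View pics/s11.png

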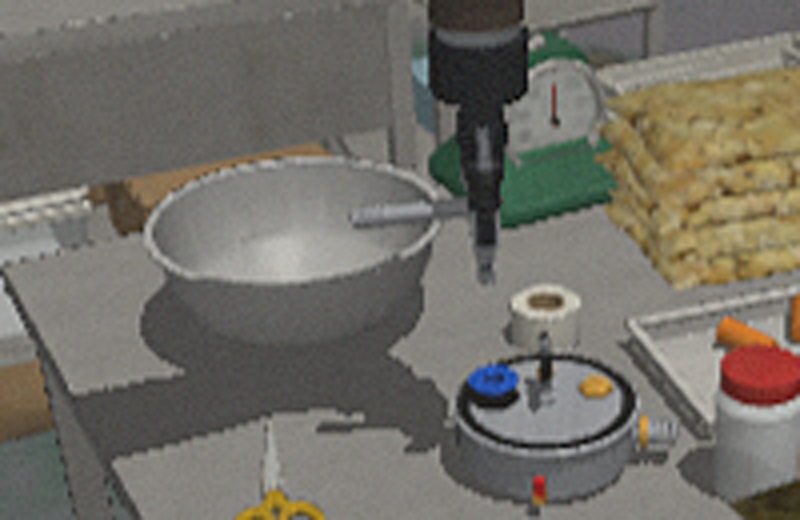

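View pics/w11.png

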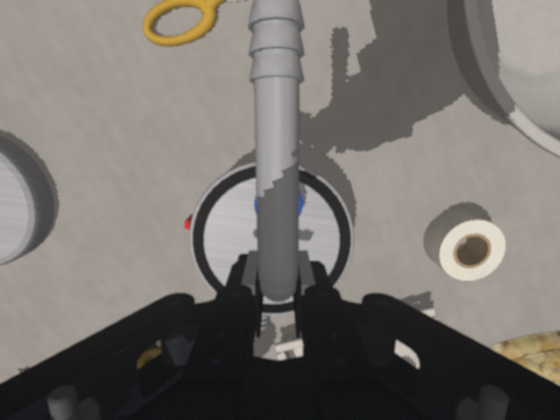

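Run:
```python
from h import *
from scipy.optimize import least_squares
c=cam('s11');t=np.linspace(0,2*np.pi,200)
def ext(p):
    q=(proj(c,np.c_[p[0]+.144*np.cos(t),p[1]+.144*np.sin(t),0*t+.116])-[150,100])*4
    return np.array([q[:,0].min(),q[:,0].max(),q[:,1].min(),q[:,1].max()])
r=least_squares(lambda p:ext(p)-[145,441,157,284],[.47,.3]);print(r.x,r.fun)
move([r.x[0]+.03,r.x[1]-.02,.2],q=Q(71))
```

```text
[0.4846752  0.33166762] [-1.83892752  1.84041407 -3.15996088  1.71541567]
shift [-5.734 -0.783 10.133] turn [-0.007 -0.04   0.017]
```

Run:
```python
from h import *
move([.515,.32,.19],q=Q(71))
```

```text
shift [-5.833 -0.382 10.451] turn [-0.007 -0.04   0.017]
```

```bash
python3 -m handwheel '[[-1,-0.4,1.8,0,0,0],[-2.2,-0.4,3.9,0,0,0],[-3.5,-0.4,6.2,0,0,0],[-4.8,-0.4,8.5,0,0,0],[-5.8,-0.4,10.4,0,0,0]]'
python3 - <<'E'
from h import *
move([.515,.32,.03],q=Q(71))
E
```

```text
clock: 13.5
eef_pos: [0.5132, 0.3198, 0.187]
tool_rot: [0.698, -0.12, 0.119, -0.696]
ft_force: [1.2, 0.4, 0.4]
grip_width: 0.0137
shift [0.076 6.28  0.045] turn [ 0.012 -0.04  -0.008]
```

```bash
python3 -m handwheel '[[0,1.2,0,0,0,0],[0,2.6,0,0,0,0],[0,4,0,0,0,0],[0,5.1,0,0,0,0],[0,5.5,0,0,0,0]]'
python3 - <<'E'
from h import *
snap('side','s12',(150,80,350,230),4); snap('scene','sc12',(150,100,330,230),4)
print(bot.get_obs()['ft_force'],bot.get_obs()['eef_pos'])
E
```

```text
clock: 14.12
eef_pos: [0.5122, 0.317, 0.0475]
tool_rot: [0.698, -0.121, 0.117, -0.695]
ft_force: [0.2, -0.6, -1.2]
grip_width: 0.0137
[ 0.20661886 -0.22420097  0.35166307] [0.51336232 0.31764218 0.04904558]
```

View pics/s12.png

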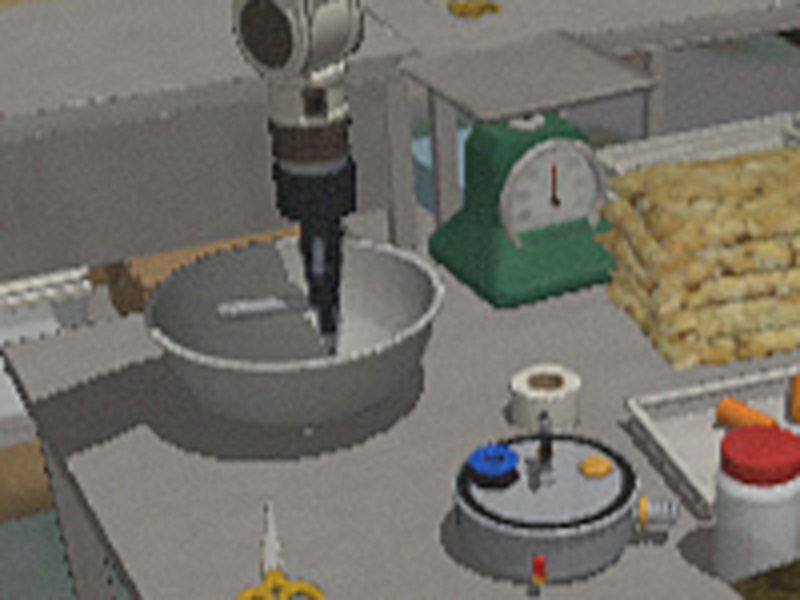

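View pics/sc12.png

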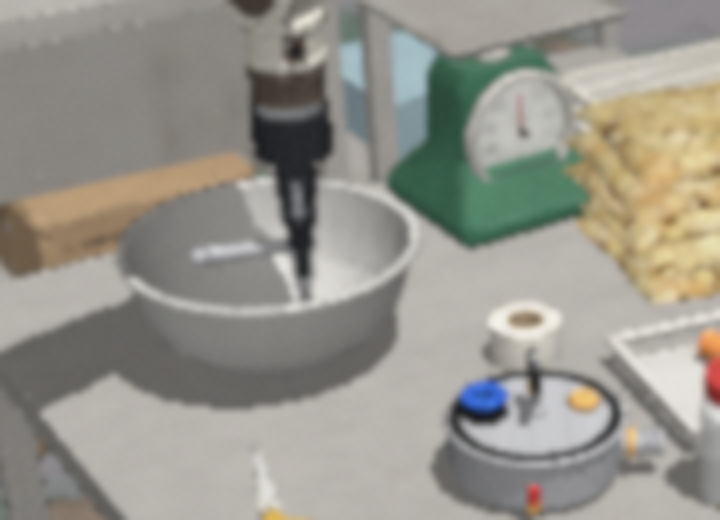

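```bash
python3 -m handwheel '[[0,0.3,0,0,0,0],[0,0.6,0,0,0,0],[0,0.9,0,0,0,0],[0,1.1,0,0,0,0],[0,1.1,0,0,0,0]]'
```

```text
clock: 14.85
eef_pos: [0.5143, 0.3183, 0.0226]
tool_rot: [0.697, -0.119, 0.119, -0.697]
ft_force: [-1.4, -0.3, -0.8]
grip_width: 0.0135
```

```bash
python3 -m handwheel '[[0,0.1,0,0,0,0],[0,0.2,0,0,0,0],[0,0.3,0,0,0,0],[0,0.35,0,0,0,0],[0,0.35,0,0,0,0]]'; python3 -m handwheel '[[0,0,0,0,0,0],[0,0,0,0,0,0],[0,0,0,0,0,0],[0,-0.3,0,0,0,0],[0,-1,0,0,0,0]]' -0.2
```

```text
clock: 15.48
eef_pos: [0.5146, 0.3185, 0.0143]
tool_rot: [0.697, -0.119, 0.119, -0.697]
ft_force: [-0.1, -0.4, -1.6]
grip_width: 0.0135
clock: 16.1
eef_pos: [0.514, 0.3181, 0.0392]
tool_rot: [0.697, -0.12, 0.119, -0.697]
ft_force: [0.7, -0.4, 0.5]
grip_width: 0.0341
```

```bash
python3 -m handwheel '[[0,-1,0,0,0,0],[0,-2.4,0,0,0,0],[0,-3.8,0,0,0,0],[0,-5.2,0,0,0,0],[0,-6.4,0,0,0,0]]' -0.2
python3 - <<'E'
from h import *
snap('side','s13',(150,80,350,230),4); snap('wrist','w13')
move([.405,-.28,.20],q=Q(153))
E
```

```text
clock: 16.73
eef_pos: [0.515, 0.3187, 0.2018]
tool_rot: [-0.697, 0.119, -0.12, 0.697]
ft_force: [0.8, -0.0, 1.1]
grip_width: 0.0341
shift [  3.75    0.033 -24.118] turn [-0.01  -8.24   0.055]
```

View pics/w13.png

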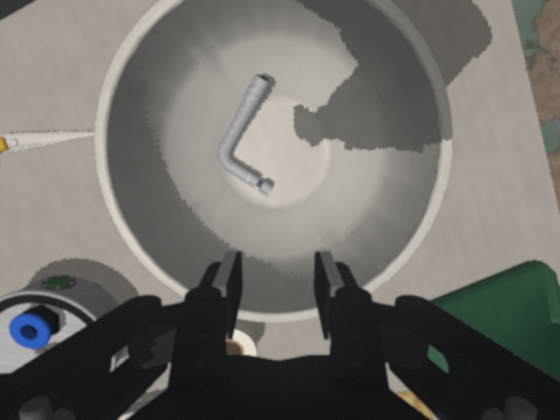

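The pipe lies wholly in the bowl (elbow at (228,160), ends at (262,82) and (266,186)). Now to the cover.

```bash
python3 -m handwheel '[[0.3,0,-2,0,-1,0],[0.7,0,-4.4,0,-2,0],[1.1,0,-6.9,0,-3,0],[1.5,0,-9.3,0,-4,0],[1.9,0,-11.7,0,-5,0]]' 0
python3 - <<'E'
from h import *
move([.405,-.28,.20],q=Q(153))
E
```

```text
clock: 17.45
eef_pos: [0.4633, 0.0339, 0.1989]
tool_rot: [0.684, 0.181, -0.181, -0.684]
ft_force: [0.2, -0.2, 0.1]
grip_width: 0.0427
shift [-8.242 -0.042 -9.758] turn [-2.000e-03 -3.333e+00 -3.000e-03]
```

```bash
python3 -m handwheel '[[-1.6,0,-1.9,0,-1,0],[-3.2,0,-3.8,0,-2,0],[-4.8,0,-5.7,0,-3,0],[-6.4,0,-7.6,0,-3.3,0],[-8,0,-9.4,0,-3.3,0]]' 0
python3 - <<'E'
from h import *
snap('wrist','w14'); obs()
E
```

```text
clock: 18.08
eef_pos: [0.4091, -0.2468, 0.199]
tool_rot: [-0.605, -0.366, 0.366, 0.605]
ft_force: [0.4, -0.1, 0.4]
grip_width: 0.0431
clock 18.125
joint_pos [-0.5541  0.201  -0.054   1.3142 -0.0058 -1.6345]
joint_vel [ 0.0995 -0.0205 -0.0368  0.0112  0.0548  0.1902]
tau [  3.084  -37.3937  22.7426   1.3727   1.2698  -0.3793]
eef_pos [ 0.4071 -0.2542  0.1988]
tool_rot [ 0.6079  0.3621 -0.3652 -0.605 ]
ft_force [-0.0627 -4.5591 -0.2206]
ft_torque [-0.3183 -0.0559 -0.005 ]
grip_width 0.0428
```

View pics/w14.png

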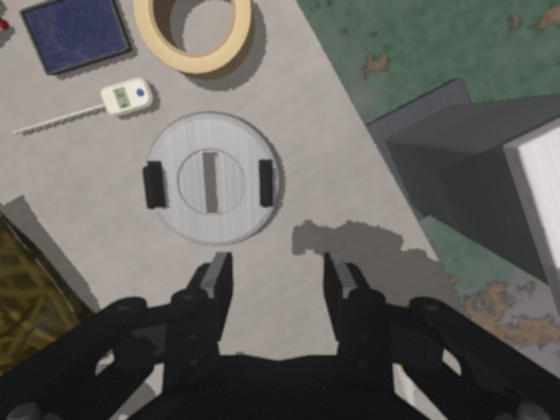

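Run:
```python
from h import *
im=cv2.imread('pics/w14.png');cv2.imwrite('pics/w14c.png',cv2.resize(im[105:250,135:290],None,fx=4,fy=4,interpolation=cv2.INTER_CUBIC))
snap('wrist','w15');print(bot.get_obs()['eef_pos'])
```

```text
[ 0.407982   -0.25034869  0.19863675]
```

View pics/w14c.png

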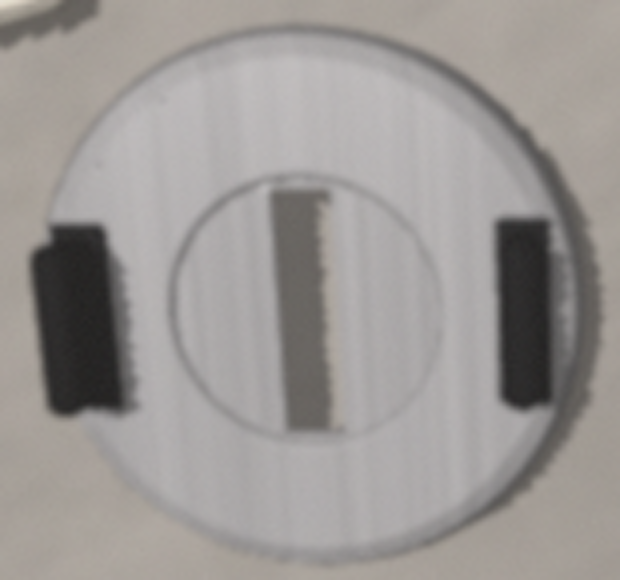

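Run:
```python
from h import *
w=cam('w14')
C=lambda x,y:(135+(x+.5)/4-.5,105+(y+.5)/4-.5)
cs=[atz(w,*C(*q),.029) for q in((270,190),(328,190),(345,431),(287,431))]
c=sum(cs)/4;print(c.round(4),[np.degrees(np.arctan2(*(a-b)[1::-1])).round(1) for a,b in((cs[0],cs[3]),(cs[1],cs[2]))])
# front grip top face z .056
g=[atz(w,*C(*q),.056) for q in((498,220),(548,220),(552,405),(504,407))]
print('grip',(sum(g)/4).round(4),np.linalg.norm(g[0]-g[1]),np.linalg.norm(g[0]-g[3]),[np.degrees(np.arctan2(*(a-b)[1::-1])).round(1) for a,b in((g[0],g[3]),(g[1],g[2]))])
```

```text
[ 0.4681 -0.2857  0.029 ] [np.float64(-117.0), np.float64(-116.3)]
grip [ 0.4134 -0.262   0.056 ] 0.0121335668890381 0.0467505677915499 [np.float64(-116.6), np.float64(-116.6)]
```

Run:
```python
from h import *
print(bot.get_obs()['eef_pos'])
move([.4155,-.2602,.04],q=Q(153.4))
```

```text
[ 0.407982   -0.25034869  0.19863675]
shift [-0.193  6.346 -0.452] turn [-0.001 -0.155 -0.011]
```

```bash
python3 -m handwheel '[[-0.1,1.2,-0.4,0,-0.1,0],[-0.2,2.8,-0.45,0,-0.15,0],[-0.2,4.4,-0.45,0,-0.15,0],[-0.2,6,-0.45,0,-0.15,0],[-0.2,6.3,-0.45,0,-0.15,0]]' 0
python3 - <<'E'
from h import *
snap('wrist','w16',(120,150,440,350),2.5)
print(bot.get_obs()['eef_pos'],bot.get_obs()['ft_force'])
move([.4155,-.2602,.006],q=Q(153.4))
E
```

```text
clock: 18.8
eef_pos: [0.4149, -0.2526, 0.039]
tool_rot: [-0.598, -0.373, 0.375, 0.602]
ft_force: [0.2, 0.3, -0.0]
grip_width: 0.0425
[ 0.4158389  -0.25320939  0.03981995] [-1.01631392  0.47005788  0.32964421]
shift [-0.258  1.352 -0.118] turn [-0.029  0.049  0.003]
```

View pics/w16.png

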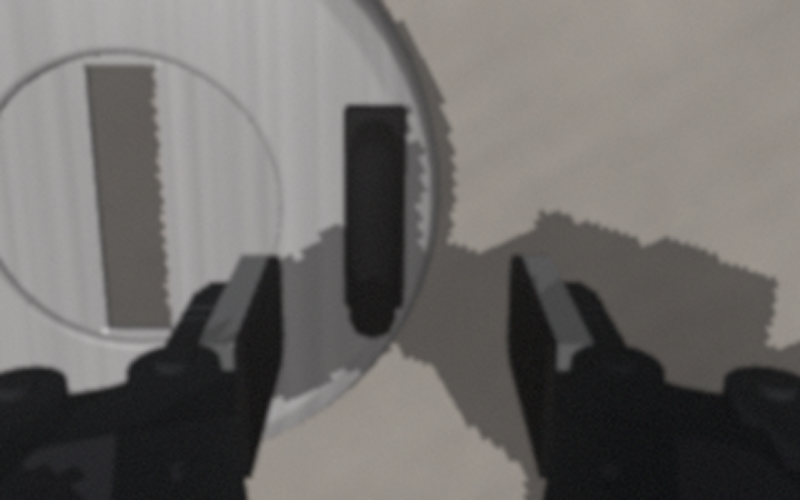

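```bash
python3 -m handwheel '[[-0.15,0,-0.12,0,0.05,0],[-0.26,0.2,-0.12,0,0.05,0],[-0.26,0.5,-0.12,0,0.05,0],[-0.26,0.9,-0.12,0,0.05,0],[-0.26,0.9,-0.12,0,0.05,0]]' 0
python3 - <<'E'
from h import *
snap('wrist','w17',(120,150,440,350),2.5)
print(bot.get_obs()['eef_pos'],bot.get_obs()['ft_force'])
move([.4155,-.2602,.006],q=Q(153.4))
E
```

```text
clock: 19.48
eef_pos: [0.4164, -0.2614, 0.0184]
tool_rot: [-0.601, -0.371, 0.372, 0.603]
ft_force: [-0.7, 0.7, 0.2]
grip_width: 0.0428
[ 0.41683808 -0.26160501  0.01883204] [0.17938154 0.34228275 0.32233277]
shift [0.026 0.513 0.072] turn [-0.009 -0.004  0.001]
```

View pics/w17.png

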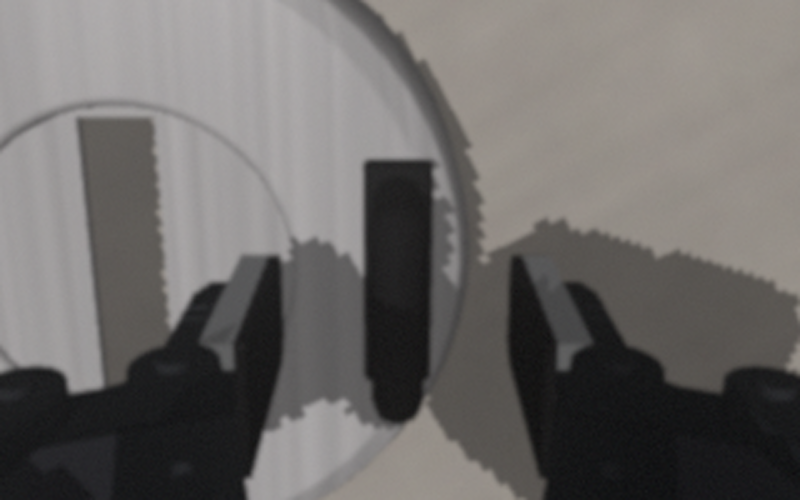

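```bash
python3 -m handwheel '[[0,0.2,0,0,0,0],[0,0.4,0,0,0,0],[0,0.5,0,0,0,0],[0,0.5,0,0,0,0],[0,0.5,0,0,0,0]]' 0; python3 -m handwheel '[[0,0,0,0,0,0],[0,0,0,0,0,0],[0,0,0,0,0,0],[0,0,0,0,0,0],[0,0,0,0,0,0]]' -1
```

```text
clock: 20.15
eef_pos: [0.4175, -0.262, 0.007]
tool_rot: [0.602, 0.371, -0.371, -0.602]
ft_force: [1.0, -0.4, -0.3]
grip_width: 0.0426
clock: 20.78
eef_pos: [0.4175, -0.2621, 0.0072]
tool_rot: [0.602, 0.371, -0.371, -0.602]
ft_force: [-0.7, 0.9, 2.7]
grip_width: 0.0087
```

```bash
python3 -m handwheel '[[0,-0.4,0,0,0,0],[0,-1.2,0,0,0,0],[0,-2.6,0,0,0,0],[0,-4.4,0,0,0,0],[0,-6.2,0,0,0,0]]'
python3 - <<'E'
from h import *
snap('side','s18',(180,120,380,270),4)
obs();move([.5501,.0257,.165],q=Q(158.5))
E
```

```text
clock: 21.4
eef_pos: [0.4168, -0.2616, 0.1631]
tool_rot: [-0.601, -0.371, 0.372, 0.602]
ft_force: [0.8, -0.4, -2.5]
grip_width: 0.0088
clock 21.45
joint_pos [-0.5605  0.241  -0.0794  1.2406  0.     -1.6663]
joint_vel [ 0.0007  0.0096 -0.0275 -0.1578  0.0018  0.002 ]
tau [ 2.64000e-02 -2.47712e+01  1.57535e+01  3.21100e-01  1.55000e-02
 -1.90000e-03]
eef_pos [ 0.4201 -0.2637  0.1698]
tool_rot [ 0.6048  0.3729 -0.3698 -0.5986]
ft_force [ 2.4873 -1.245   1.392 ]
ft_torque [-0.0195 -0.0774 -0.0345]
grip_width 0.0085
shift [12.677  0.174  0.543] turn [ 0.055 -0.514 -0.008]
```

View pics/s18.png

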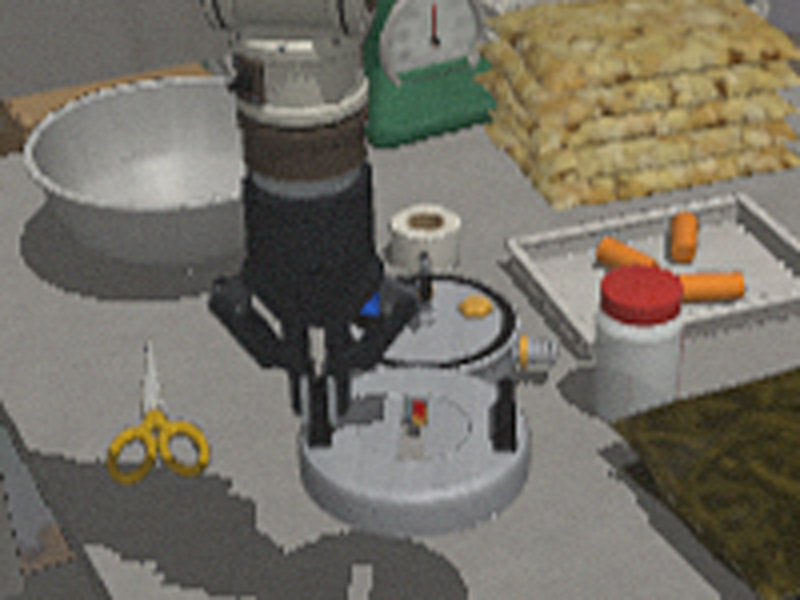

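Run:
```python
from h import *
im=cv2.imread('pics/w1.png');cv2.imwrite('pics/w1w.png',cv2.resize(im[190:240,260:335],None,fx=10,fy=10,interpolation=cv2.INTER_CUBIC))
```

```text
(no output)
```

View pics/w1w.png

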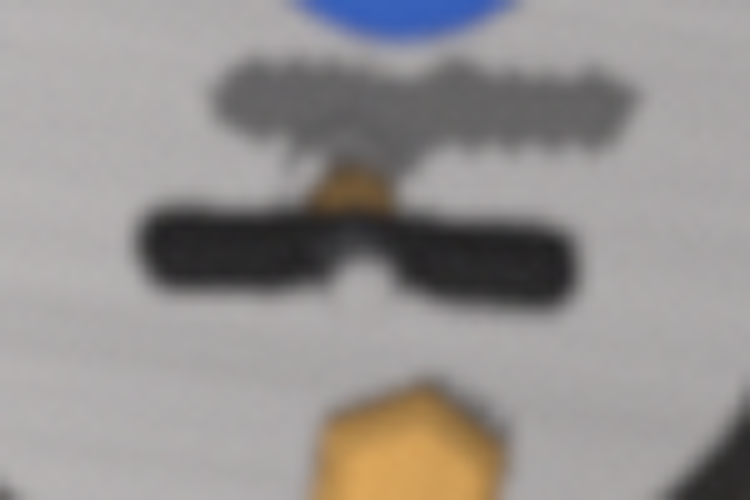

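```bash
python3 -m handwheel '[[1.5,0,0,0,-0.1,0],[3.5,0,0.1,0,-0.2,0],[5.8,0,0.2,0,-0.3,0],[8.1,0,0.3,0,-0.4,0],[10.3,0,0.4,0,-0.5,0]]';  python3 - <<'E'
from h import *
print(bot.get_obs()['eef_pos']);move([.549,.0256,.165],q=Q(158.5))
E
```

```text
clock: 22.08
eef_pos: [0.5241, -0.0255, 0.1618]
tool_rot: [-0.585, -0.397, 0.398, 0.585]
ft_force: [1.0, -1.2, -1.6]
grip_width: 0.0085
[ 0.52412534 -0.02551693  0.16178715]
shift [ 2.267 -0.129 -0.172] turn [-0.003 -0.01  -0.001]
```

```bash
python3 -m handwheel '[[1,-0.1,-0.05,0,0,0],[1.8,-0.1,-0.1,0,0,0],[2.2,-0.1,-0.1,0,0,0],[2.2,-0.1,-0.1,0,0,0],[2.2,-0.1,-0.1,0,0,0]]';  python3 - <<'E'
from h import *
snap('side','s19',(230,130,360,230),6);snap('scene','sc19',(230,130,360,230),6);snap('wrist','w19',(100,120,420,360),2.5)
o=bot.get_obs();print(o['eef_pos'],o['ft_force']);move([.549,.0256,.165],q=Q(158.5))
E
```

```text
clock: 22.7
eef_pos: [0.5461, 0.0218, 0.1644]
tool_rot: [0.585, 0.397, -0.397, -0.585]
ft_force: [0.1, -0.3, -2.1]
grip_width: 0.0086
[0.54633086 0.02196244 0.16454904] [ 0.39464128 -0.11131797 -1.32773613]
shift [ 0.175 -0.018 -0.045] turn [-0.    -0.022 -0.001]
```

View pics/s19.png

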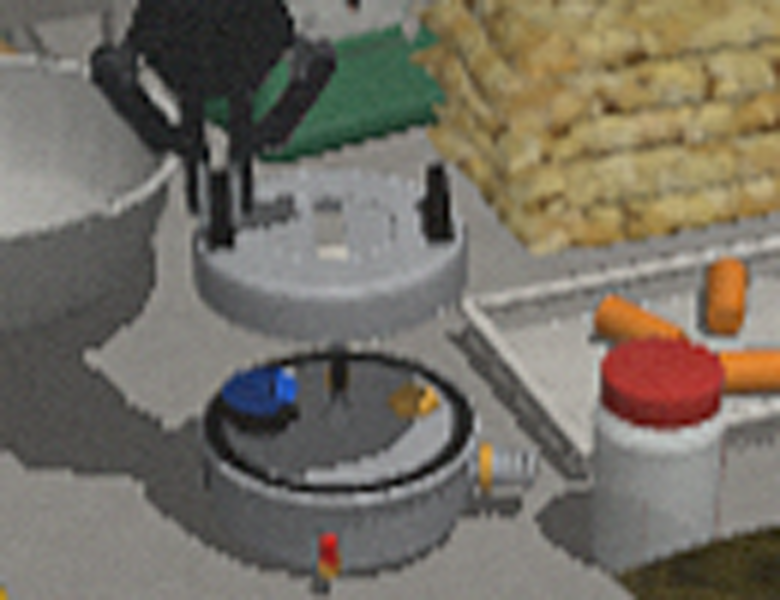

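View pics/w19.png

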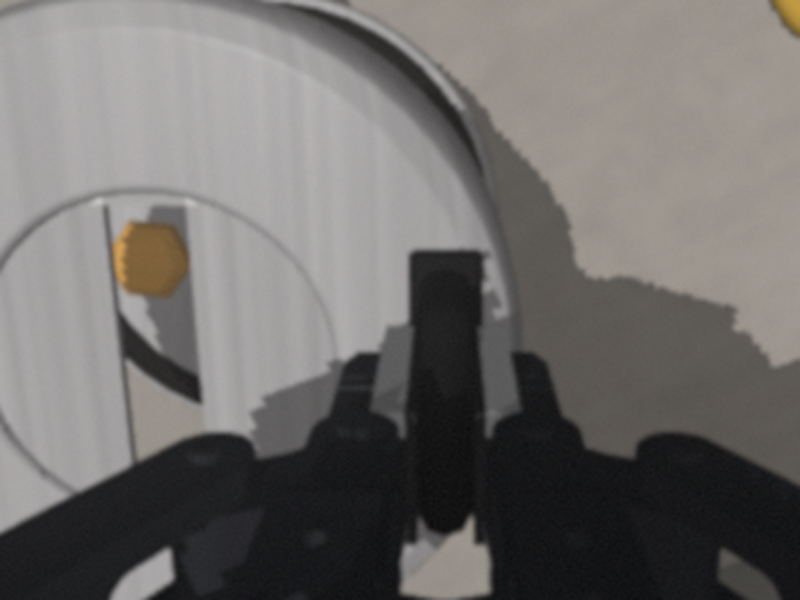

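Run:
```python
from h import *
w=cam('w19')
C=lambda x,y:(100+(x+.5)/2.5-.5,120+(y+.5)/2.5-.5)
for z in(.1855,.187):
    a,b,c,d=[atz(w,*C(*q),z) for q in((105,203),(189,203),(133,463),(201,400))]
    u=(c-a)/np.linalg.norm(c-a);u2=(d-b)/np.linalg.norm(d-b)
    print(np.linalg.norm(a-b),np.degrees(np.arctan2(*u[1::-1])),np.degrees(np.arctan2(*u2[1::-1])))
    print('centre',((a+b)/2+.033*u).round(4))
# same in tool-relative: grip centre->
print(proj(cam('s19'),[[.603,.0043,.119]]) , (proj(cam('s19'),[[.603,.0043,.119]])-[230,130])*6,(proj(cam('s19'),[[.603,.0043,.112]])-[230,130])*6)
```

```text
0.016273266557010734 67.99916349358753 66.93305335946086
centre [0.6    0.0023 0.1855]
0.01611358995654134 67.99916349358757 66.93305335946076
centre [0.5993 0.0022 0.187 ]
[[285.65655574 184.97318196]] [[333.93933444 329.83909178]] [[334.14898051 340.71612574]]
```

View pics/sc19.png

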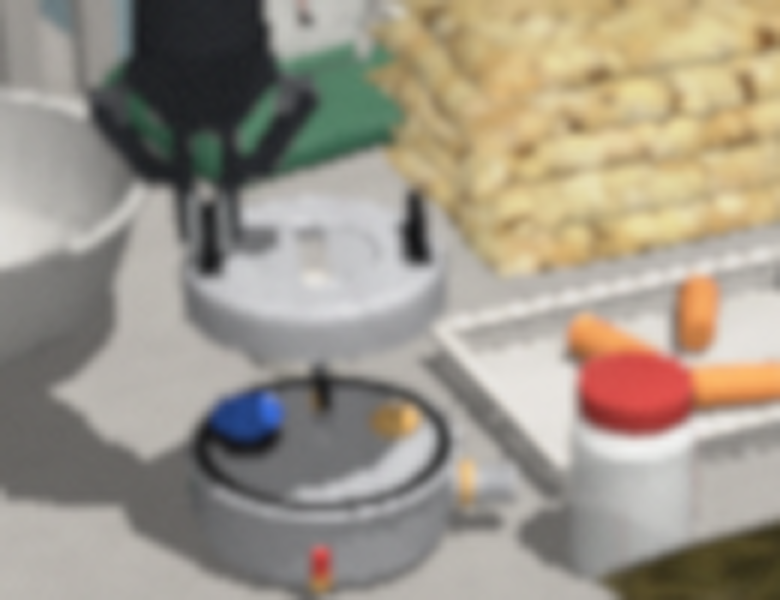

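```bash
python3 - <<'E'
from h import *
for n,sl,(wx,wy) in(('s19',(329,228),(338,368)),('sc19',(313,258),(321,385))):
    c=cam(n); P=lambda x,y:(230+(x+.5)/6-.5,130+(y+.5)/6-.5)
    print(n,'slot',atz(c,*P(*sl),.186).round(4))
    for z in (.092,.102): print('wing',z,atz(c,*P(wx,wy),z).round(4))
    print((proj(c,[[.603,.0043,.102],[.603,.0043,.119],[.5997,.0023,.186]])-[230,130])*6)
E
python3 - <<'E'
import cv2,numpy as np
a=cv2.imread('pics/s19.png')[160:420,190:480];b=cv2.imread('pics/sc19.png')[160:440,180:470]
b=b[:260]
cv2.imwrite('pics/cmp19.png',cv2.resize(np.hstack([a,b[:, :290]]),None,fx=1.37,fy=1.37))
E
```

```text
s19 slot [0.5989 0.0022 0.186 ]
wing 0.092 [0.606 0.01  0.092]
wing 0.102 [ 0.5995 -0.0051  0.102 ]
[[334.44630493 356.14216176]
 [333.93933444 329.83909178]
 [327.75058216 225.16072053]]
sc19 slot [ 0.5967 -0.0061  0.186 ]
wing 0.092 [0.6083 0.0115 0.092 ]
wing 0.102 [ 0.6008 -0.0039  0.102 ]
[[315.53594729 375.22415926]
 [314.89592477 349.45668646]
 [308.61670217 248.09895853]]
```

View pics/cmp19.png

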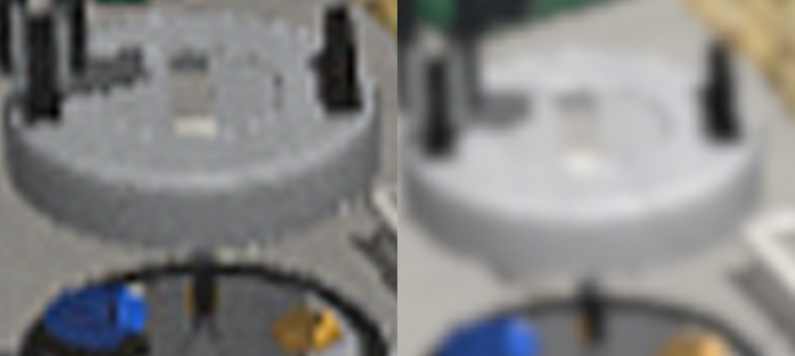

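Run:
```python
from h import *
move([.5505,.0239,.107],q=Q(159))
```

```text
shift [ 0.134  2.302 -0.126] turn [-0.    -0.072 -0.001]
```

```bash
python3 -m handwheel '[[0.13,0.5,-0.13,0,-0.07,0],[0.13,1,-0.13,0,-0.07,0],[0.13,1.6,-0.13,0,-0.07,0],[0.13,2.2,-0.13,0,-0.07,0],[0.13,2.3,-0.13,0,-0.07,0]]';  python3 - <<'E'
from h import *
snap('side','s20',(230,140,330,230),7);snap('scene','sc20',(230,140,330,230),7);snap('wrist','w20',(100,120,420,360),2.5)
o=bot.get_obs();print(o['eef_pos'],o['ft_force']);move([.5505,.0239,.107],q=Q(159))
E
```

```text
clock: 23.48
eef_pos: [0.5493, 0.0246, 0.1049]
tool_rot: [-0.582, -0.4, 0.402, 0.583]
ft_force: [-0.1, 0.6, -2.5]
grip_width: 0.0083
[0.55095857 0.02469768 0.10702457] [-0.89767311  0.12914201 -1.9229855 ]
shift [-0.036  0.001  0.006] turn [0.001 0.006 0.   ]
```

View pics/s20.png

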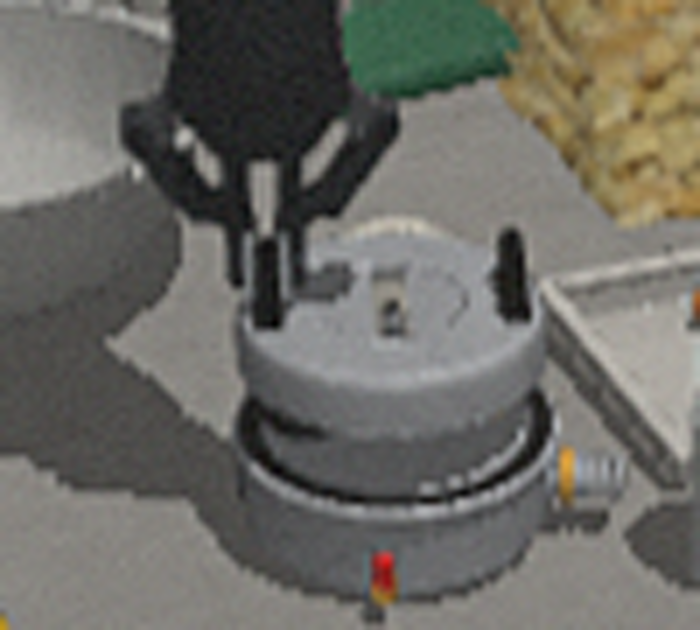

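View pics/w20.png

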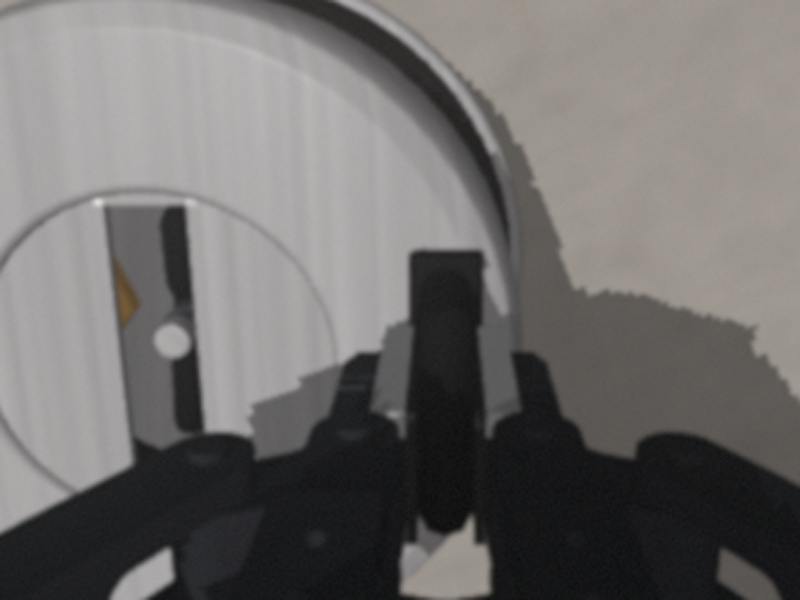

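View pics/sc20.png

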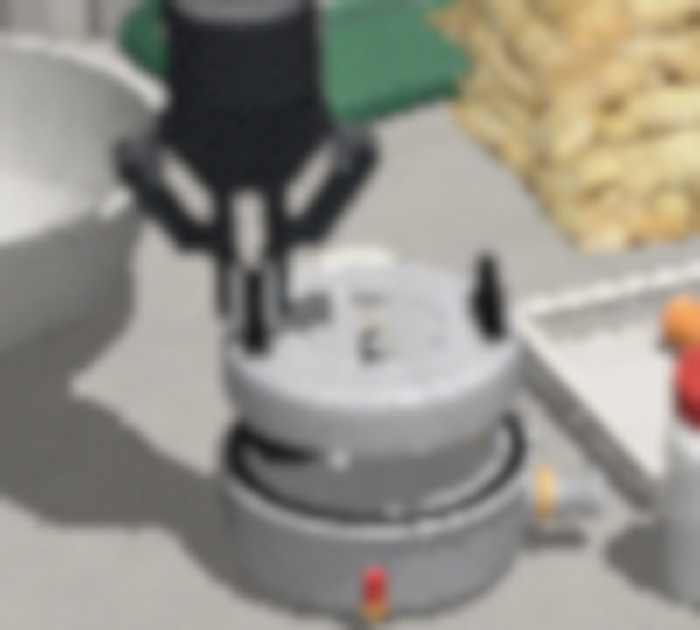

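Run:
```python
from h import *
w=cam('w20')
C=lambda x,y:(100+(x+.5)/2.5-.5,120+(y+.5)/2.5-.5)
z=.128
a,b,c,d=[atz(w,*C(*q),z) for q in((105,204),(187,204),(133,463),(203,430))]
u=(c-a)/np.linalg.norm(c-a);u2=(d-b)/np.linalg.norm(d-b);ang=lambda v:np.degrees(np.arctan2(v[1],v[0]))
s=(a+b)/2+.033*u
print('slot',s.round(4),ang(u),ang(u2),np.linalg.norm(a-b))
t=atz(w,*C(172,341),.119);print('stud',t.round(4))
e=atz(w,*C(163,215),.112);f=atz(w,*C(175,425),.112);print('wing yaw',ang(f-e),np.linalg.norm(f-e))
o=bot.get_obs();Rt=R.from_quat(o['tool_rot']);print('shift',Rt.inv().apply(t-s)/.025)
```

```text
slot [0.6044 0.0059 0.128 ] 68.81576608378892 68.24145676609034 0.015815981504114396
stud [0.6046 0.0049 0.119 ]
wing yaw 67.02634384788043 0.049740596420443706
shift [-0.03418008  0.36000324 -0.02401311]
```

```bash
python3 -m handwheel '[[0,0,-0.02,0,0.1,0],[0,0.25,-0.02,0,0.1,0],[0,0.5,-0.02,0,0.1,0],[0,0.8,-0.02,0,0.1,0],[0,0.8,-0.02,0,0.1,0]]';  python3 - <<'E'
from h import *
snap('wrist','w21',(100,120,420,360),2.5)
o=bot.get_obs();print(o['eef_pos'],o['ft_force'],o['ft_torque'])
E
```

```text
clock: 24.25
eef_pos: [0.5503, 0.0244, 0.0859]
tool_rot: [-0.586, -0.395, 0.396, 0.586]
ft_force: [-1.0, 0.1, -2.4]
grip_width: 0.0085
[0.55074036 0.02448197 0.08634608] [-0.07687054 -0.02067208 -2.32098956] [ 0.01622014  0.145301   -0.04023806]
```

View pics/w21.png

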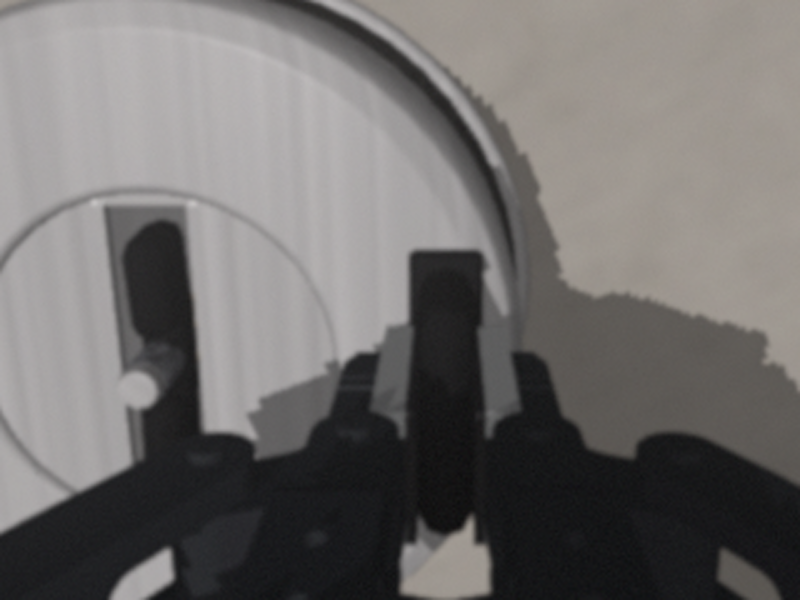

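```bash
python3 -m handwheel '[[0,0.15,0,0,0,0],[0,0.3,0,0,0,0],[0,0.45,0,0,0,0],[0,0.6,0,0,0,0],[0,0.6,0,0,0,0]]'
```

```text
clock: 24.92
eef_pos: [0.5509, 0.0245, 0.0715]
tool_rot: [-0.586, -0.395, 0.396, 0.586]
ft_force: [-0.8, 0.3, -2.1]
grip_width: 0.0084
```

Free descent (−2.1 N is the cover's weight). Last few mm.

```bash
python3 -m handwheel '[[0,0.06,0,0,0,0],[0,0.12,0,0,0,0],[0,0.17,0,0,0,0],[0,0.2,0,0,0,0],[0,0.2,0,0,0,0]]'
python3 - <<'E'
from h import *
snap('side','s22',(230,140,330,230),7);snap('wrist','w22',(100,120,420,360),2.5)
o=bot.get_obs();print(o['eef_pos'],o['ft_force'],o['ft_torque'])
E
```

```text
clock: 25.55
eef_pos: [0.5513, 0.0245, 0.0673]
tool_rot: [0.586, 0.396, -0.396, -0.586]
ft_force: [-1.7, 0.5, 0.9]
grip_width: 0.0086
[0.55125292 0.02451539 0.067279  ] [-1.43660863  0.41751667  1.69126491] [ 0.08958825  0.35404566 -0.00962851]
```

View pics/s22.png

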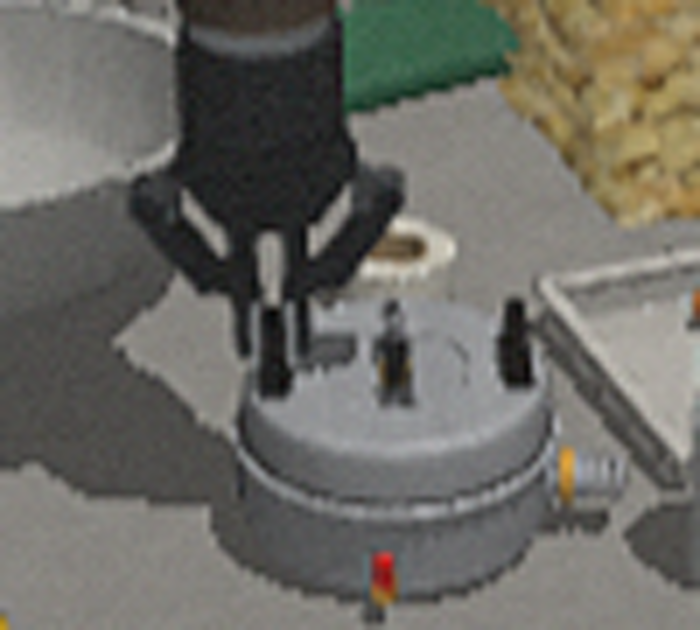

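View pics/w22.png

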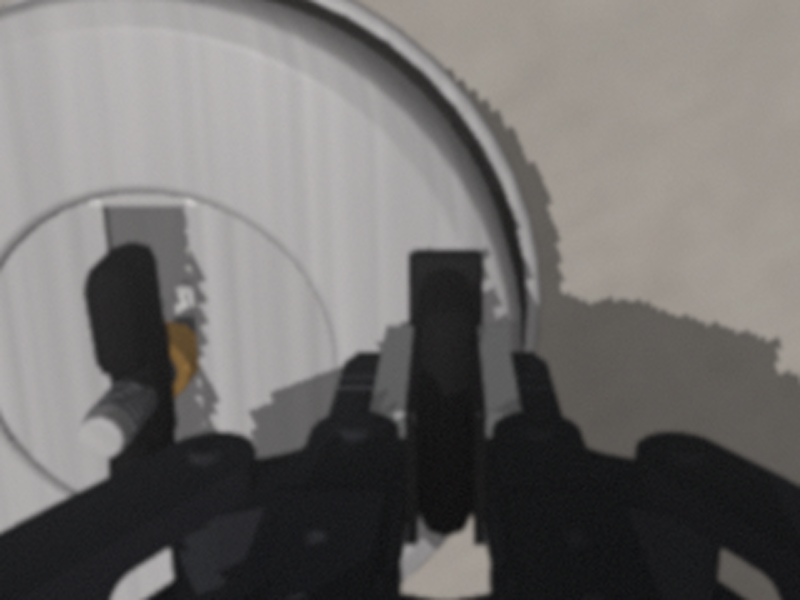

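```bash
python3 -m handwheel '[[0,0.06,0,0,0,0],[0,0.06,0,0,0,0],[0,0.06,0,0,0,0],[0,0.06,0,0,0,0],[0,0.06,0,0,0,0]]'; python3 -m handwheel '[[0,0,0,0,0,0],[0,0,0,0,0,0],[0,-0.3,0,0,0,0],[0,-1.2,0,0,0,0],[0,-2.6,0,0,0,0]]' -0.1; python3 -m handwheel '[[0,-1,0,0,0,0],[0,-1.5,0,0,0,0],[0,-1.5,0,0,0,0],[0,-1.5,0,0,0,0],[0,-1.5,0,0,0,0]]' -0.1;python3 - <<'E'
from h import *
snap('side','s23',(230,140,330,230),7);snap('wrist','w23',(0,60,400,360),2)
o=bot.get_obs();print(o['eef_pos'],o['ft_force'],o['ft_torque'])
E
```

```text
clock: 26.28
eef_pos: [0.5513, 0.0246, 0.067]
tool_rot: [0.586, 0.396, -0.395, -0.586]
ft_force: [-5.5, -0.3, 8.7]
grip_width: 0.0087
clock: 26.9
eef_pos: [0.5504, 0.0244, 0.1302]
tool_rot: [-0.586, -0.395, 0.397, 0.587]
ft_force: [1.2, 0.1, -0.5]
grip_width: 0.0386
clock: 27.52
eef_pos: [0.5504, 0.0245, 0.1666]
tool_rot: [-0.586, -0.395, 0.396, 0.586]
ft_force: [-0.1, 0.2, 0.1]
grip_width: 0.0386
[0.5506957  0.02445873 0.16700167] [-0.11838568  0.51184387  0.29650648] [0.01299615 0.0756721  0.03731063]
```

View pics/s23.png

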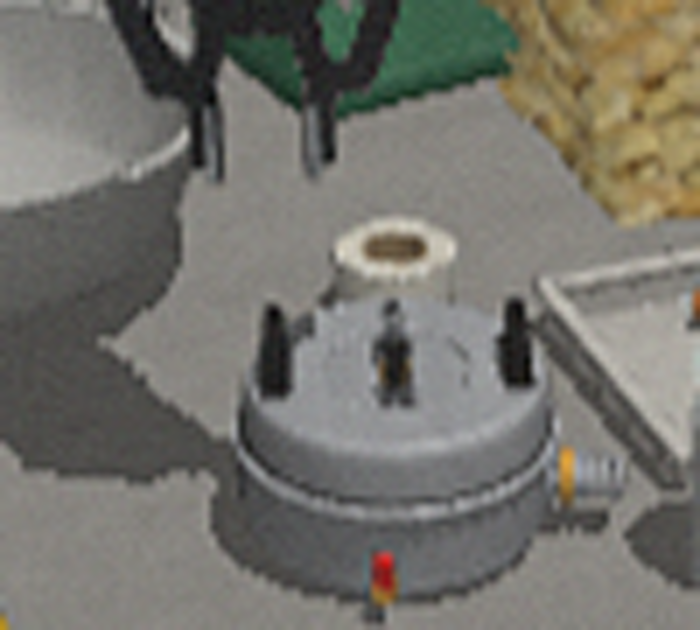

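View pics/w23.png

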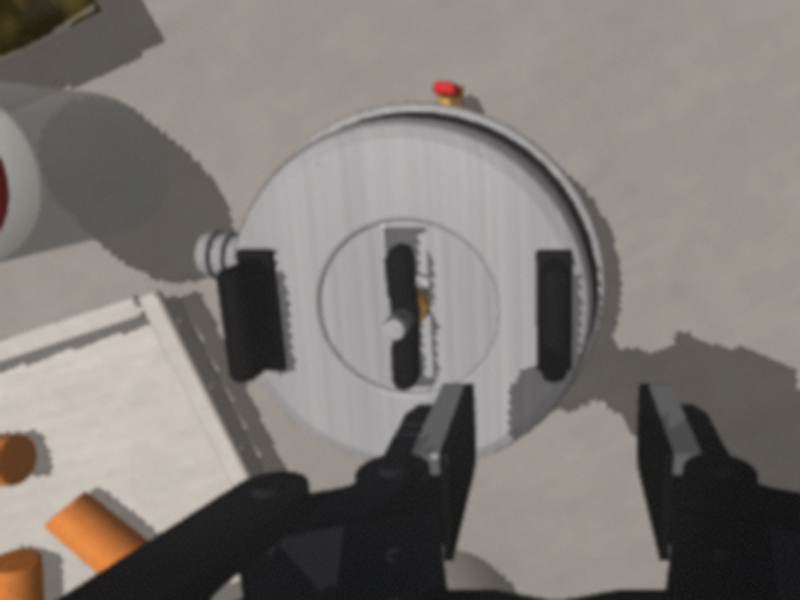

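Run:
```python
from h import *
w=cam('w23')
C=lambda x,y:((x+.5)/2-.5,60+(y+.5)/2-.5)
print('stud',atz(w,*C(395,327),.119))
e=atz(w,*C(400,243),.112);f=atz(w,*C(404,388),.112);print('wing',(e+f)/2,np.degrees(np.arctan2(*(f-e)[1::-1])),np.linalg.norm(e-f))
move([.605,.0043,.095],q=Q(157.5))
```

```text
stud [0.6034625  0.00399858 0.119     ]
wing [0.60197416 0.00303292 0.112     ] 66.01988332251287 0.0554023416769741
shift [ 0.066  2.876 -2.321] turn [-0.01   0.056 -0.004]
```

```bash
python3 -m handwheel '[[0.05,0,-0.8,0,0.06,0],[0.05,0.3,-1.8,0,0.06,0],[0.05,1.2,-2.28,0,0.06,0],[0.05,2.2,-2.28,0,0.06,0],[0.05,2.8,-2.28,0,0.06,0]]' -0.1;python3 - <<'E'
from h import *
snap('side','s24',(230,140,330,230),7);snap('wrist','w24',(100,120,420,360),2.5)
o=bot.get_obs();print(o['eef_pos'],o['ft_force'],o['ft_torque']); move([.604,.0042,.069],q=Q(157))
E
```

```text
clock: 28.25
eef_pos: [0.6036, 0.0042, 0.0959]
tool_rot: [-0.588, -0.392, 0.393, 0.589]
ft_force: [-0.0, -0.1, 0.7]
grip_width: 0.0385
[0.60277759 0.0043817  0.09560041] [-0.93323235 -0.59771468  0.04466491] [0.04794082 0.02538512 0.04362318]
shift [ 0.014  1.064 -0.053] turn [-0.025  0.046 -0.011]
```

View pics/s24.png

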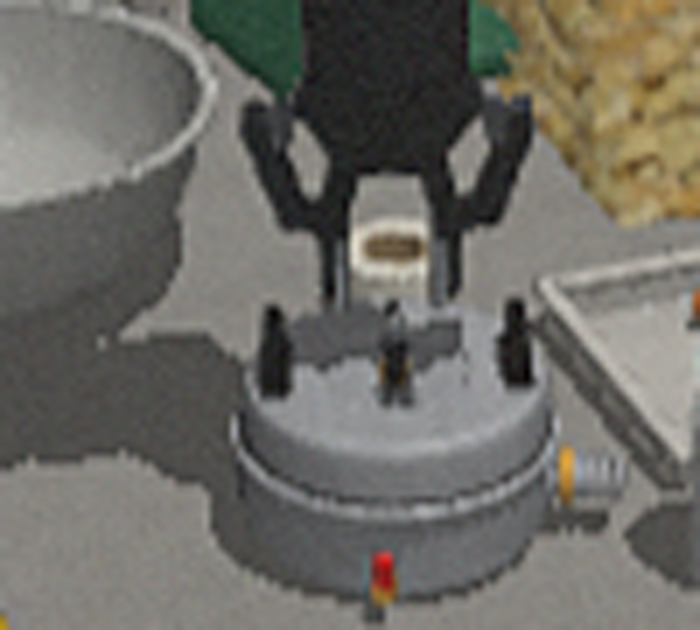

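View pics/w24.png

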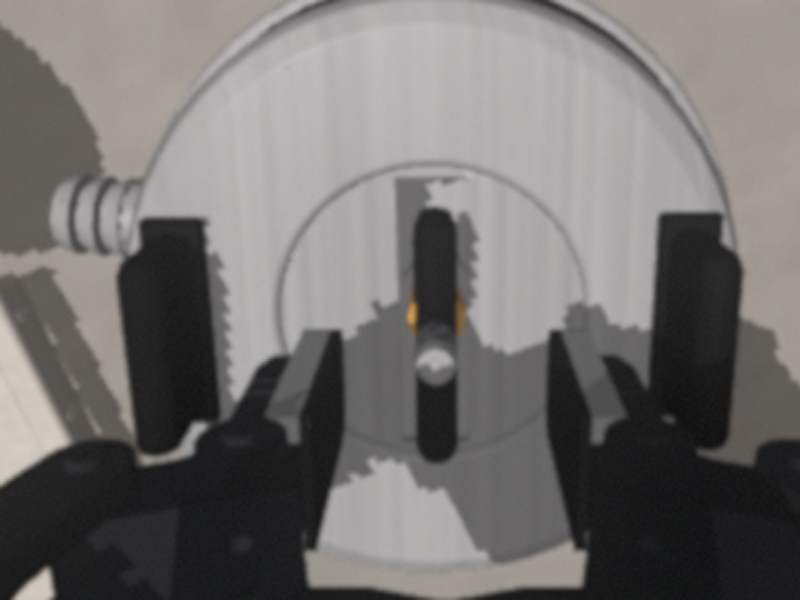

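```bash
python3 -m handwheel '[[0.02,0.2,-0.07,0,0.04,0],[0.02,0.5,-0.07,0,0.04,0],[0.02,0.8,-0.07,0,0.04,0],[0.02,1.05,-0.07,0,0.04,0],[0.02,1.05,-0.07,0,0.04,0]]' -0.1
python3 - <<'E'
from h import *
snap('side','s25',(230,140,330,230),7)
o=bot.get_obs();print(o['eef_pos'],o['ft_force'],o['ft_torque']); move([.604,.0042,.069],q=Q(157))
E
```

```text
clock: 28.98
eef_pos: [0.6058, 0.0041, 0.0709]
tool_rot: [-0.589, -0.39, 0.391, 0.59]
ft_force: [0.1, -0.1, -0.3]
grip_width: 0.0383
[0.60615692 0.00412818 0.07140678] [-0.36801653 -0.56854364  0.35110709] [-0.02898911  0.05055272 -0.03743555]
shift [-0.031  0.096  0.081] turn [-0.003  0.006 -0.001]
```

View pics/s25.png

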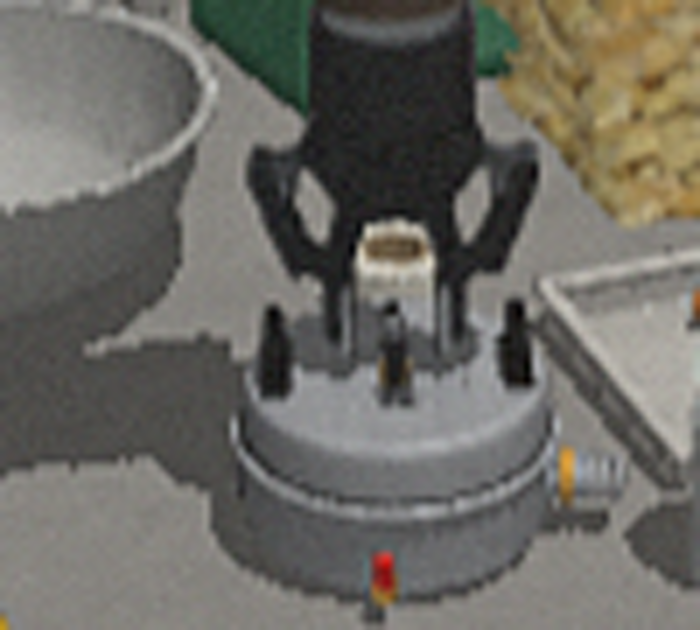

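```bash
python3 -m handwheel '[[0,0.08,0.03,0,0,0],[0,0.08,0.03,0,0,0],[0,0.08,0.03,0,0,0],[0,0.08,0.03,0,0,0],[0,0.08,0.03,0,0,0]]' -1
python3 - <<'E'
from h import *
snap('wrist','w26',(100,120,420,360),2.5)
o=bot.get_obs();print(o['eef_pos'],o['ft_force'],o['ft_torque'],o['joint_pos'][5])
E
```

```text
clock: 29.65
eef_pos: [0.6051, 0.0047, 0.0698]
tool_rot: [-0.589, -0.39, 0.391, 0.59]
ft_force: [-4.5, 2.2, 3.5]
grip_width: 0.0072
[0.60510561 0.00474    0.0698107 ] [-4.57771478  2.36479202  4.36383303] [0.40879103 0.99934569 0.02083897] -1.163050137414471
```

View pics/w26.png

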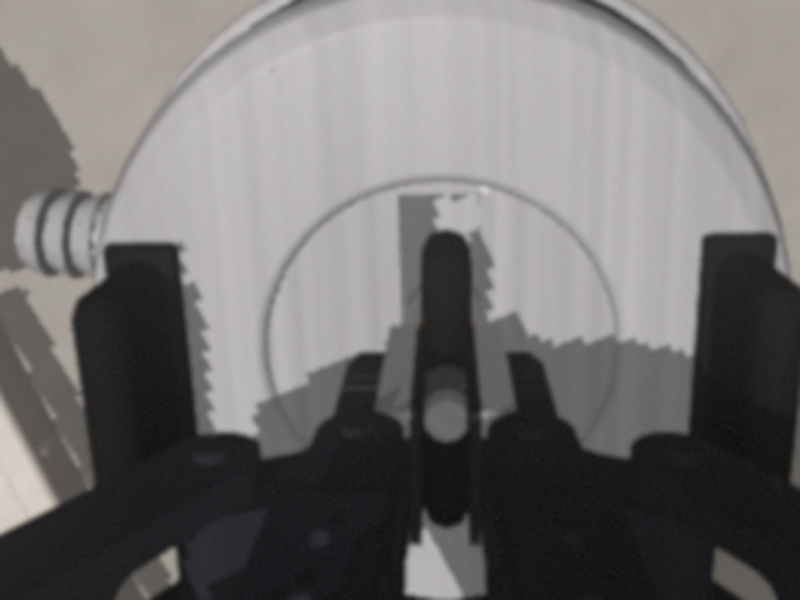

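```bash
python3 -m handwheel '[[0,0.014,0.03,0,1,0],[0,0.028,0.03,0,2,0],[0,0.042,0.03,0,3,0],[0,0.056,0.03,0,4,0],[0,0.07,0.03,0,5,0]]'
python3 - <<'E'
from h import *
o=bot.get_obs();print(o['eef_pos'],o['ft_force'],o['ft_torque'],o['joint_pos'][5])
print(R.from_quat(o['tool_rot']).apply([0,0,1]))
E
```

```text
clock: 30.32
eef_pos: [0.6051, 0.0046, 0.0681]
tool_rot: [0.7, 0.103, -0.103, -0.7]
ft_force: [-3.2, 2.1, 1.9]
grip_width: 0.0074
[0.60511459 0.00464547 0.06809685] [-3.19514877  2.06103601  1.90022521] [0.26800271 0.67870491 0.06697263] -0.2842462830379538
[-2.87877411e-01  9.57667241e-01 -2.25901702e-04]
```

```bash
python3 -m handwheel '[[0,0.014,0,0,1,0],[0,0.028,0,0,2,0],[0,0.042,0,0,3,0],[0,0.056,0,0,4,0],[0,0.07,0,0,5,0]]'
python3 - <<'E'
from h import *
snap('wrist','w27',(100,120,420,360),2.5)
o=bot.get_obs();print(o['eef_pos'],o['ft_force'],o['ft_torque'],o['joint_pos'][5])
z=R.from_quat(o['tool_rot']).apply([0,0,1]);print(np.degrees(np.arctan2(z[1],z[0])))
E
```

```text
clock: 30.95
eef_pos: [0.6051, 0.0046, 0.0663]
tool_rot: [0.678, -0.202, 0.202, -0.677]
ft_force: [-3.4, 1.7, 3.2]
grip_width: 0.0074
[0.60507291 0.00462897 0.06630227] [-2.96129543  1.05908245  2.88288469] [ 0.23860579  0.72758387 -0.10140338] 0.5919487786095989
56.5292910418579
```

View pics/w27.png

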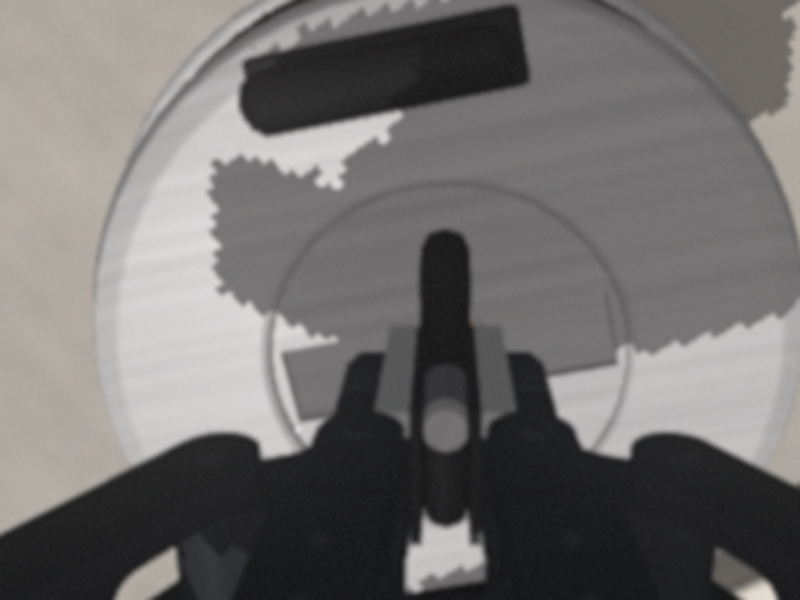

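```bash
python3 -m handwheel '[[0,0.012,0,0,0.8,0],[0,0.022,0,0,1.6,0],[0,0.03,0,0,2.2,0],[0,0.03,0,0,2.2,0],[0,0.03,0,0,2.2,0]]'
python3 - <<'E'
from h import *
o=bot.get_obs();print(o['eef_pos'],o['ft_force'],o['ft_torque'],o['joint_pos'][5])
z=R.from_quat(o['tool_rot']).apply([0,0,1]);print(np.degrees(np.arctan2(z[1],z[0])))
E
python3 -m handwheel '[[0,0.007,0,0,0.5,0],[0,0.01,0,0,0.8,0],[0,0.01,0,0,0.8,0],[0,0.01,0,0,0.8,0],[0,0.01,0,0,0.8,0]]'
python3 - <<'E'
from h import *
o=bot.get_obs();print(o['eef_pos'],o['ft_force'],o['ft_torque'],o['joint_pos'][5])
z=R.from_quat(o['tool_rot']).apply([0,0,1]);print(np.degrees(np.arctan2(z[1],z[0])))
E
```

```text
clock: 31.62
eef_pos: [0.605, 0.0046, 0.0656]
tool_rot: [0.628, -0.325, 0.326, -0.628]
ft_force: [-4.2, 0.5, 2.7]
grip_width: 0.007
[0.60501581 0.00459298 0.06555762] [-4.15448084  0.45291024  2.66292117] [ 0.23950056  0.75485371 -0.10353276] 0.9644303677186441
35.182545233092775
clock: 32.25
eef_pos: [0.605, 0.0046, 0.0653]
tool_rot: [0.603, -0.369, 0.369, -0.603]
ft_force: [-3.9, 0.7, 3.4]
grip_width: 0.0073
[0.60503404 0.00459794 0.06527485] [-3.89055047  0.72318395  3.35993313] [ 0.00729419  0.83911947 -0.03896609] 1.105551498670406
27.098382548438906
```

```bash
for i in 1; do python3 -m handwheel '[[0,0.006,0,0,0.4,0],[0,0.006,0,0,0.5,0],[0,0.006,0,0,0.5,0],[0,0.006,0,0,0.5,0],[0,0.006,0,0,0.5,0]]' >/dev/null
python3 - <<'E'
from h import *
o=bot.get_obs();print(o['eef_pos'],o['ft_force'],o['ft_torque'],o['joint_pos'][5])
z=R.from_quat(o['tool_rot']).apply([0,0,1]);print(np.degrees(np.arctan2(z[1],z[0])))
E
done; python3 -m handwheel '[[0,0.006,0,0,0.4,0],[0,0.006,0,0,0.5,0],[0,0.006,0,0,0.5,0],[0,0.006,0,0,0.5,0],[0,0.006,0,0,0.5,0]]' >/dev/null
python3 - <<'E'
from h import *
snap('wrist','w28',(100,120,420,360),2.5)
o=bot.get_obs();print(o['eef_pos'],o['ft_force'],o['ft_torque'],o['joint_pos'][5])
z=R.from_quat(o['tool_rot']).apply([0,0,1]);print(np.degrees(np.arctan2(z[1],z[0])))
E
```

```text
[0.60501491 0.00459594 0.06517165] [-4.85041716 -0.4344792   4.45596386] [-0.01906424  0.91889068  0.06310707] 1.1930868320067896
22.083087227860773
[0.60499793 0.00460323 0.06509553] [-4.60002508  0.06630343  6.01032416] [-0.02468092  0.99172803  0.12263851] 1.280310763359002
17.085183390095374
```

View pics/w28.png

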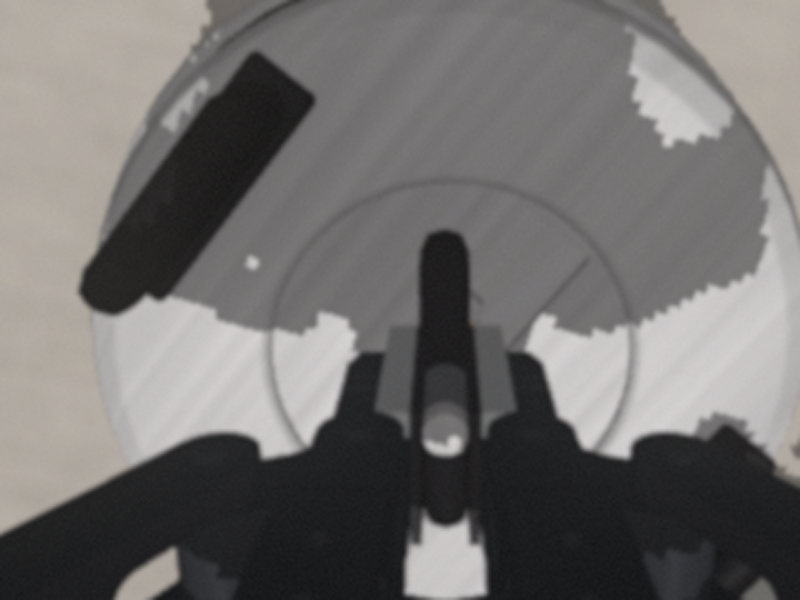

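```bash
python3 -m handwheel '[[0,0.006,0,0,0.4,0],[0,0.006,0,0,0.5,0],[0,0.006,0,0,0.5,0],[0,0.006,0,0,0.5,0],[0,0.006,0,0,0.5,0]]' >/dev/null
python3 - <<'E'
from h import *
snap('side','s29',(230,140,330,230),7)
o=bot.get_obs();print(o['eef_pos'],o['ft_force'],o['ft_torque'],o['joint_pos'][5])
z=R.from_quat(o['tool_rot']).apply([0,0,1]);print(np.degrees(np.arctan2(z[1],z[0])))
E
```

```text
[0.605027   0.00463439 0.06501517] [-3.74054271  0.57810738  5.11705175] [-0.04598779  1.01186176  0.0760382 ] 1.3674188639983247
12.09818208226117
```

View pics/s29.png

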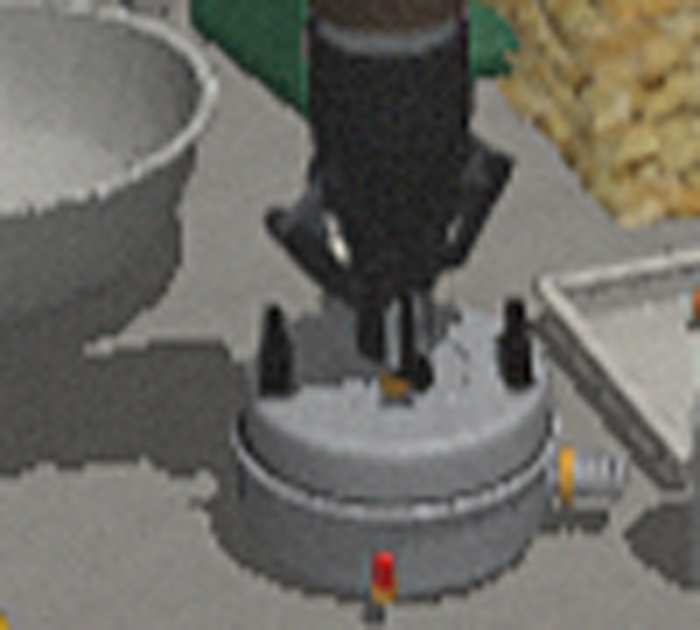

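```bash
python3 -m handwheel '[[0,0.006,0,0,0.4,0],[0,0.006,0,0,0.5,0],[0,0.006,0,0,0.5,0],[0,0.006,0,0,0.5,0],[0,0.006,0,0,0.5,0]]' >/dev/null
python3 - <<'E'
from h import *
snap('wrist','w30',(100,120,420,360),2.5)
o=bot.get_obs();print(o['eef_pos'],o['ft_force'],o['ft_torque'],o['joint_pos'][5])
z=R.from_quat(o['tool_rot']).apply([0,0,1]);print(np.degrees(np.arctan2(z[1],z[0])))
E
```

```text
[0.60499061 0.00459163 0.06492442] [-4.81213139 -1.12468101  5.94561756] [-0.0300773   1.03356771  0.19244726] 1.4545322737103452
7.10398093107841
```

View pics/w30.png

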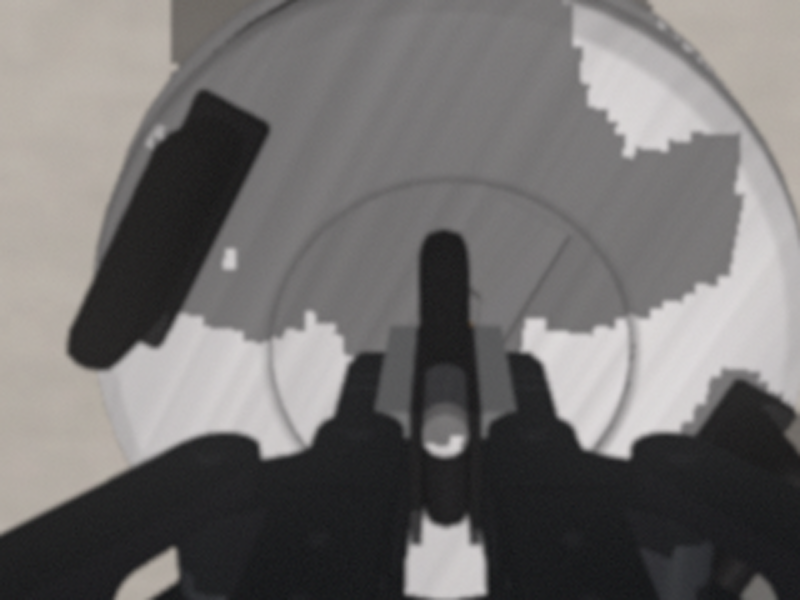

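```bash
python3 -m handwheel '[[0,0.004,0,0,0.3,0],[0,0.004,0,0,0.4,0],[0,0.004,0,0,0.4,0],[0,0.004,0,0,0.4,0],[0,0.004,0,0,0.4,0]]'
python3 - <<'E'
from h import *
o=bot.get_obs();print(o['eef_pos'],o['ft_force'],o['ft_torque'],o['joint_pos'][5])
z=R.from_quat(o['tool_rot']).apply([0,0,1]);print(np.degrees(np.arctan2(z[1],z[0])))
E
```

```text
clock: 35.52
eef_pos: [0.605, 0.0046, 0.0648]
tool_rot: [0.513, -0.486, 0.486, -0.513]
ft_force: [-4.4, -0.2, 6.0]
grip_width: 0.0072
[0.60498149 0.0046097  0.06483558] [-4.41047558 -0.1528234   6.02068587] [-0.01673213  1.01519321  0.23703686] 1.5243511710906914
3.1057786857313
```

```bash
python3 -m handwheel '[[0,0,0,0,0,0],[0,0,0,0,0,0],[0,-0.3,0,0,0,0],[0,-1.2,0,0,0,0],[0,-2.6,0,0,0,0]]' -0.2 ; python3 -m handwheel '[[-0.3,-1,0,0,0,0],[-0.8,-1.5,0,0,0,0],[-1.2,-1.5,0,0,0,0],[-1.2,-1.5,0,0,0,0],[-1.2,-1.5,0,0,0,0]]' -0.2
python3 - <<'E'
from h import *
snap('wrist','w31',(100,60,420,300),2.5);snap('side','s31',(240,160,330,230),8)
o=bot.get_obs();print(o['eef_pos'],o['ft_force'])
E
```

```text
clock: 36.15
eef_pos: [0.6044, 0.0047, 0.1293]
tool_rot: [0.514, -0.487, 0.486, -0.513]
ft_force: [1.1, -0.9, -0.3]
grip_width: 0.0343
clock: 36.78
eef_pos: [0.6026, 0.0347, 0.1656]
tool_rot: [0.514, -0.487, 0.486, -0.513]
ft_force: [-0.4, 0.5, -0.4]
grip_width: 0.0339
[0.60289523 0.03440533 0.16596915] [0.34272094 0.44943868 0.20589462]
```

View pics/w31.png

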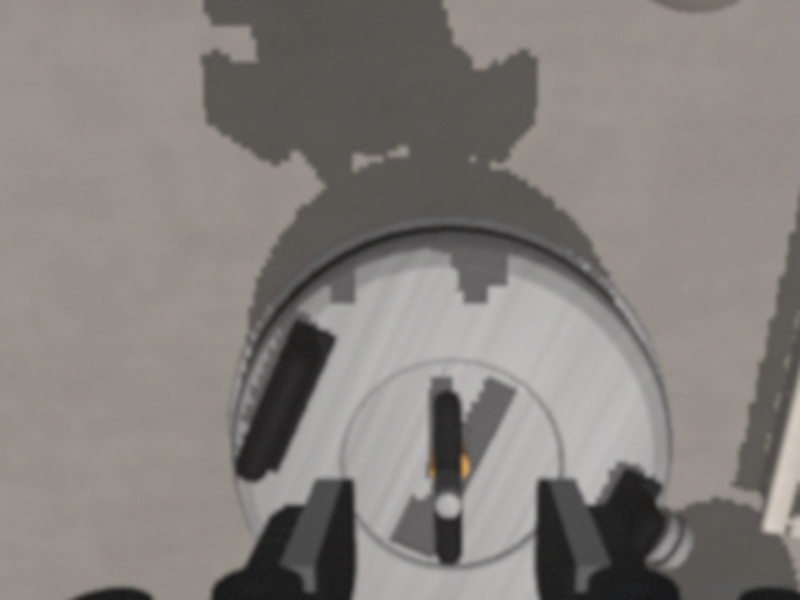

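View pics/s31.png

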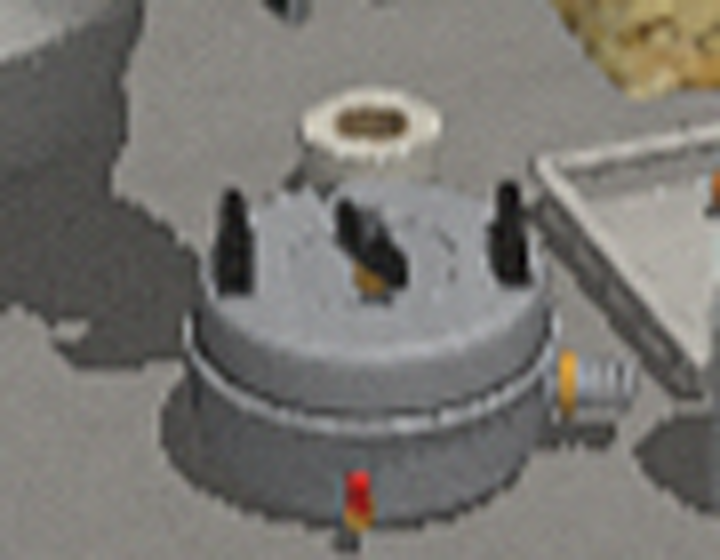

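Run:
```python
from h import *
w=cam('w31');C=lambda x,y:(100+(x+.5)/2.5-.5,60+(y+.5)/2.5-.5)
ang=lambda a,b,z:np.degrees(np.arctan2(*(atz(w,*C(*a),z)-atz(w,*C(*b),z))[1::-1])).round(2)
for z in(.107,.112): print('wing',ang((446.5,395),(449.5,560),z), 'L',ang((432,400),(437,558),z),'R',ang((461,400),(462,558),z))
print('slot',ang((516,389),(466,475),.088),ang((413,495),(390,540),.088),'grip',ang((334,334),(270,472),.116),ang((302,318),(238,468),.116))
z=R.from_quat(bot.get_obs()['tool_rot']).apply([0,0,1]);print(np.degrees(np.arctan2(z[1],z[0])))
im=cv2.imread('pics/w31.png')[340:600,320:580];cv2.imwrite('pics/w31z.png',cv2.resize(im,None,fx=2.3,fy=2.3,interpolation=cv2.INTER_CUBIC))
```

```text
wing 94.08 L 94.55 R 93.7
wing 94.08 L 94.55 R 93.7
slot 64.85 67.19 grip 66.9 68.0
3.0389249626574504
```

View pics/w31z.png

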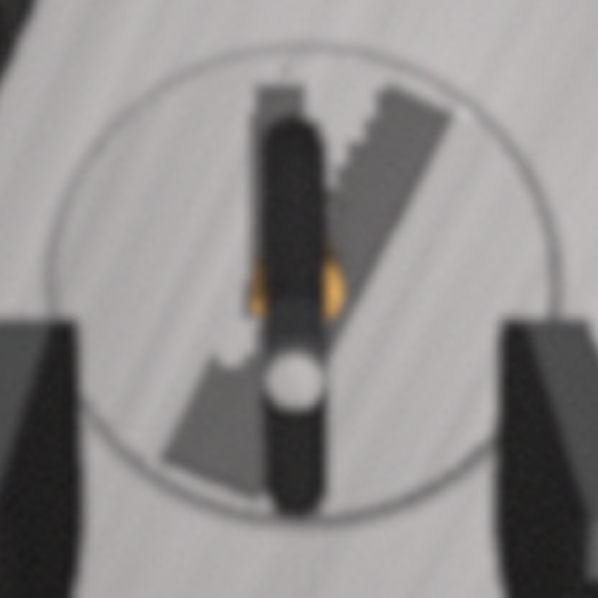

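```bash
python3 -m handwheel '[[-0.5,-1,0,0,0,0],[-1,-2,0,0,0,0],[-1.5,-3,0,0,0,0],[-2,-3.5,0,0,0,0],[-2,-3.5,0,0,0,0]]' -0.2
python3 - <<'E'
from h import *
snap('side','s32');snap('wrist','w32')
E
```

```text
clock: 37.5
eef_pos: [0.6012, 0.0853, 0.255]
tool_rot: [-0.513, 0.486, -0.487, 0.514]
ft_force: [-0.7, 0.4, 0.2]
grip_width: 0.034
```

View pics/s32.png

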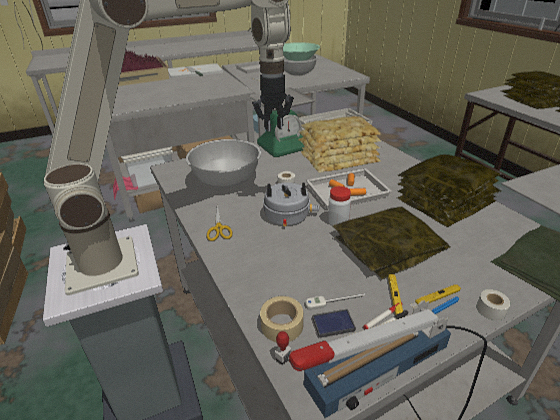

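View pics/w32.png

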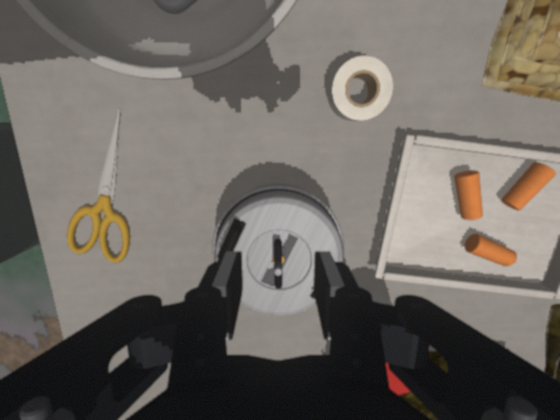

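```bash
python3 -c "
from workcell import bot
print(bot.job_done())"
```

```text
the job is handed in; nothing more can be done
None
```

The trap is ready for washdown and the job is handed in at about 38 s on the clock. I never felt a firm stop on the wing nut, so judge its snugness from the turn angle and sink.

- **Pipe:** I pressed the blue collet fully down (about 24 N on the stop) and pinched and drew the pipe out. I then let it go low in the wash bowl. The wrist picture showed it lying wholly inside.
- **Cover:** It went down over the stud and wing nut with no resistance until it seated. It looks flat on the trap in the side view, and its slot angle was the same before and after tightening, within about 2°.
- **Wing nut:** I turned it about 153° clockwise (roughly 2.67 rad by the tool). The wings follow to within about 1° in the last picture.
    - **Reasons it should be snug:** That is past the stated contact at 2.2 rad, and the tool followed it down about 5 mm. The turn is also slightly above the stated 2.6 rad stop, so the nut probably started a little below zero.
    - **What disagrees:** Torque rose only gently, to about 0.24 N m. I did not grip it again to test.
- **Bystanders:** In the final pictures the jar, thermometer, stamp and other things looked unmoved, and the gripper was clear of everything.

One reading did not match the description: the fingertips sat about 29–30 mm behind the reported TCP. I set the heights from contact and camera readings instead.

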